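Load the conditioning rings of a lapping machine

ROBOT

A 6-joint arm with a two-finger parallel gripper is mounted at the origin on a cart in front of the work surface, level with it; the furniture and walls round the work are solid. World frame = base frame: x ahead of the robot, y to its left, z up, the work surface at z = 0. Lengths are in m, angles in rad, forces in N, time in s.
With the tool pointing down it reaches from about 0.375 to 0.9 m from the base axis. Payload 3.1 kg.
Tool frame: the origin (TCP) lies on the centre line of the jaws, within the pads' length; the fingertips stand 14 mm ahead of it and the grasp point (between the pads) lies 5 mm behind it; z points along the fingers, y is the line along which they close (so a half turn about z gives the same grasp; the last joint's range is limited). The gripper opens to 87 mm and grips with 3 to 60 N. Pads are 19 mm wide; open, the fingers measure 117 mm over their backs; the gripper's body (75 mm by 190 mm) begins 51 mm behind the grasp point.
Start: joints at [-1.286, 0.527, 1.433, -0, 1.181, -0.178], TCP at [0.279, -0.559, 0.237] pointing down, gripper open.
Joint ranges: [-3.08, 3.08], [-0.75, 2.2], [0.22, 2.44], [-1.43, 4.57], [0, 2.65], [-2.85, 2.85]. Speed limits (rad/s): [2.79, 2.79, 3.14, 3.14, 3.14, 3.14].

INTERFACE

Orientations are given as a unit quaternion [x, y, z, w].
In Python, from rig import robot gives the robot as it stands.
- The arm moves only by the tool move_arm, never from a script. Its argument "commands" is a list of rows, each an object with "hand": the finger opening in cm, from 0 to 8.7; "travel": the shift along the tool's x, y, z in cm, a list of three; "twist": the turn, a rotation vector about the tool's x, y, z in degrees, a list of three. In form: [{"hand": hand, "travel": [dx, dy, dz], "twist": [wx, wy, wz]}, ...]. A call has 1 to 5 rows; each row shifts and turns the commanded pose from where the row before left it, along the tool's axes as they then stand; what a row does not reach is not made up. A row lasts 1/12 s, in which the tool goes at most 41.7 mm and 7.16 degrees, less where a joint would pass 70% of its speed; a pose out of reach is approached as far as the arm can. A call is refused whole if a number of a shift passes 4.17 or a number of a turn 7.16, either way. A call with a gripper value outside its range is refused whole. The fingers move at their own pace and stop on an object; "force" is the grip in N (left out, the last holds). Time passes only in rows, so rows that do not move let the fingers close. It gives the time, the measured TCP pose, the force, the opening and the grip force at its end, in the units of the state.
- robot.get_obs(): the state, without advancing time (a new reading comes with each control period).
- robot.camera(name): name is "side" or "top" or "wrist"; returns a dict with "frame" (384x512x3 uint8, red, green, blue), "fov_y" (degrees; the focal length in pixels is half the picture's height over the tangent of half this angle, whatever the lens; pixels are square), "cx", "cy" (the principal point, pixels), "extrinsics" (4x4, takes a point from camera to world coordinates); the wrist camera has in their place "T_tool_cam" (4x4, takes a point from camera to tool coordinates, whose origin is the TCP and whose axes are the flange's). Camera axes: x right, y down, z forward; pixel columns grow to the right and rows downward; lengths in m; the calibration is good to about 2 mm. The wrist camera is an equidistant fisheye: a pixel r from the principal point sees the ray r / f radians off the axis. A picture is of the moment at which its call begins: read the wrist's pose just before it. There is no depth.
- robot.hand_in(): hands the job in; it is judged then, once.
The state is a dict: "time": time; "q": joint angles; "joint_velocities": joint speeds; "joint_torque": joint torques, N m; "position": TCP position; "tool_rot": TCP orientation; "ft_force": force on the tool from outside, world axes, zero at the start; "moment": the same for the moment, N m; "grip_width": finger opening in m; "grip_force": force on a finger pad.
Only numpy, scipy, OpenCV 4.12 (cv2) and the standard library are available. Lean on these libraries where they do the work, as an engineer would, in place of code of your own. Each camera call takes 0.05 s, during which the arm holds its last target. There are 200 camera calls.

TASK

Load the two empty conditioning rings on the lapping machine: set the wide specimen holder flat on the lap inside the wide-bored ring and the narrow holder inside the narrow-bored ring, then put each holder's own weight down over its stem, the wide weight on the wide holder and the narrow weight on the narrow one. Set everything down gently instead of dropping it, leave the rings in their places between the rollers, and do not disturb the third ring, which is already loaded.

Things in the scene. Friction and masses are not known exactly. Their poses are not given: they have to be found in the camera images.
- lapping_machine: Fixed lapping machine: round white body, 300 mm in diameter, with a flat dark iron lap (256 mm in diameter, surface 66 mm above the bench, not turning), a grey control pod on its -x side, and three ring stations 66 mm from the axis, 120 degrees apart, each with two white rollers on a yoke outside the ring (up to 18 mm above the lap). Origin on the axis at bench height; z up.
- wide_ring: Loose steel conditioning ring lying flat on the lap of lapping_machine at one of its three roller stations: outside diameter 104 mm, bore 84 mm, 12 mm high, 0.6 kg. It is empty at the start. Origin at the centre of its underside, on the lap surface; z up.
- narrow_ring: Loose steel conditioning ring lying flat on the lap of lapping_machine at one of its three roller stations: outside diameter 104 mm, bore 60 mm, 12 mm high, 0.8 kg. It is empty at the start. Origin at the centre of its underside, on the lap surface; z up.
- loaded_ring: The third ring, 104 mm outside diameter, on the lap with a holder and a weight 54 mm in diameter already in it, all one piece, loose on the lap; the top of its knob is 88 mm above the lap. Leave it alone. Origin at the centre of its underside; z up.
- wide_holder: Specimen holder, loose on the bench: aluminium disc 72 mm in diameter and 14 mm thick with an upright steel stem, 20 mm in diameter, in the middle, from the disc's top to 50 mm above its underside; about 0.25 kg. Grip the stem near its top. The specimens are in its underside. Origin at the centre of the underside; z up along the stem.
- narrow_holder: Specimen holder, loose on the bench: aluminium disc 48 mm in diameter and 14 mm thick with an upright steel stem, 20 mm in diameter, in the middle, from the disc's top to 50 mm above its underside; about 0.13 kg. Grip the stem near its top. The specimens are in its underside. Origin at the centre of the underside; z up along the stem.
- wide_weight: Weight for a holder, loose on the bench: steel cylinder 64 mm in diameter, 46 mm high, with a black knob 22 mm in diameter on top, from 46 to 74 mm above its underside; about 0.72 kg. A bore in its underside, 32 mm in diameter, 40 mm deep, goes down over a holder's stem until the weight rests on the disc, 14 mm above the holder's underside. Origin at the centre of its underside; z up.
- narrow_weight: Weight for a holder, loose on the bench: steel cylinder 44 mm in diameter, 46 mm high, with a black knob 22 mm in diameter on top, from 46 to 74 mm above its underside; about 0.28 kg. A bore in its underside, 32 mm in diameter, 40 mm deep, goes down over a holder's stem until the weight rests on the disc, 14 mm above the holder's underside. Origin at the centre of its underside; z up.
There are look-alikes about, which are no part of the job. What is shaped like the narrow_weight but blue or yellow is not meant.

How it is judged:
At the end, for the whole second after the job is handed in: Each holder flat on the lap in its own ring (centres within 10 mm, level within 4 mm), its own weight over its stem and on its disc (centres within 10 mm, underside 10-18 mm above the holder's), tilts under 0.06 rad; both rings flat, within 15 mm of their start; all still (0.02 m/s) (horizontal distance between wide_holder and wide_ring below 0.01 m and z of wide_holder in the frame of wide_ring between -0.004 and 0.004 m and angle between each of wide_holder, wide_weight, wide_ring, narrow_holder, narrow_weight, narrow_ring's own z axis and vertical below 0.06 rad and horizontal distance between wide_weight and wide_holder below 0.01 m and z of wide_weight in the frame of wide_holder between 0.01 and 0.018 m and linear speed of each of wide_holder, wide_weight, narrow_holder, narrow_weight below 0.02 m/s and distance of each of wide_ring, narrow_ring from where it was at the start of the episode below 0.015 m and horizontal distance between narrow_holder and narrow_ring below 0.01 m and z of narrow_holder in the frame of narrow_ring between -0.004 and 0.004 m and horizontal distance between narrow_weight and narrow_holder below 0.01 m and z of narrow_weight in the frame of narrow_holder between 0.01 and 0.018 m); the robot touches nothing.
It fails at once if a holder or a weight is dropped (it moves faster than 0.6 m/s, a free fall of about 18 mm, with no finger on it) ((contact force between the fingers and wide_holder below 0.05 N and linear speed of wide_holder above 0.6 m/s) or (contact force between the fingers and wide_weight below 0.05 N and linear speed of wide_weight above 0.6 m/s) or (contact force between the fingers and narrow_holder below 0.05 N and linear speed of narrow_holder above 0.6 m/s) or (contact force between the fingers and narrow_weight below 0.05 N and linear speed of narrow_weight above 0.6 m/s)).
It fails at once if the ring that is already loaded is disturbed (moved more than 10 mm or tilted more than 0.15 rad) (distance of loaded_ring from where it was at the start of the episode above 0.01 m or angle between loaded_ring's own z axis and vertical above 0.15 rad).
It also fails if it takes over 112 s, if anything falls off the work surface, if the arm or the gripper's body presses on something with over 40 N, if the wrist force passes 120 N, or if a joint passes its speed limit or range.

## Working session

There is one attempt and no reset: what is moved stays moved. The work goes in short steps, Python scripts to look and compute and a tool call to move; the robot and the scene stay as the last step left them, time stands still between calls to the robot, and variables do not carry over. Pictures are saved under pics/ and viewed, at most 14 in all, crops included, and the job is handed in when it is done.

Besides the shell and the picture viewer there is one more tool, called after ">>>" as name(argument=value, ...), one argument or row to a line, values as JSON. move_arm: Moves the arm, as the interface text tells. Its arguments: {"type":"object","properties":{"commands":{"type":"array"},"force":{"type":"number"}},"required":["commands"]}

```bash
ls; mkdir -p pics; cat > h.py <<'E'
import numpy as np, cv2
from scipy.spatial.transform import Rotation as R
from rig import robot
def cam(n):
    o=robot.get_obs(); c=robot.camera(n); im=c["frame"]; H=im.shape[0]
    f=H/2/np.tan(np.radians(c["fov_y"])/2)
    if n=="wrist":
        T=np.eye(4);T[:3,:3]=R.from_quat(o["tool_rot"]).as_matrix();T[:3,3]=o["position"];T=T@np.array(c["T_tool_cam"])
    else: T=np.array(c["extrinsics"])
    return dict(im=im,f=f,cx=c["cx"],cy=c["cy"],T=T,fish=n=="wrist")
def ray(c,u,v):
    x,y=(u-c["cx"])/c["f"],(v-c["cy"])/c["f"]
    if c["fish"]:
        r=np.hypot(x,y)+1e-12; d=np.array([np.sin(r)*x/r,np.sin(r)*y/r,np.cos(r)])
    else: d=np.array([x,y,1.])
    d=c["T"][:3,:3]@d
    return c["T"][:3,3],d/np.linalg.norm(d)
def onz(c,u,v,z):
    o,d=ray(c,u,v); return o+d*(z-o[2])/d[2]
def proj(c,p):
    q=np.linalg.inv(c["T"])@np.append(p,1); 
    if c["fish"]:
        r=np.hypot(q[0],q[1])+1e-12; k=np.arctan2(r,q[2])/r
    else: k=1/q[2]
    return c["cx"]+c["f"]*q[0]*k, c["cy"]+c["f"]*q[1]*k
def tri(a,b):
    A=np.zeros((3,3));B=np.zeros(3)
    for o,d in (a,b):
        P=np.eye(3)-np.outer(d,d);A+=P;B+=P@o
    p=np.linalg.solve(A,B); return p,[np.linalg.norm(np.cross(p-o,d)) for o,d in (a,b)]
def save(n,im,s=1):
    cv2.imwrite("pics/"+n,cv2.resize(im[:,:,::-1],None,fx=s,fy=s,interpolation=cv2.INTER_CUBIC))
E
python3 - <<'E'
from h import *
o=robot.get_obs(); print({k:np.round(v,3) for k,v in o.items()})
for n in ("top","side"):
    c=cam(n); save(n+".png",c["im"],1.5); print(n,c["f"],c["T"].round(3).tolist())
E
```

```text
pics
{'time': np.float64(0.0), 'q': array([-1.287,  0.528,  1.434, -0.   ,  1.181, -0.179]), 'joint_velocities': array([-0.   , -0.001, -0.001, -0.001,  0.   ,  0.001]), 'joint_torque': array([ -0.   , -44.004, -17.659,   0.063,   0.058,  -0.   ]), 'position': array([ 0.279, -0.559,  0.236]), 'tool_rot': array([ 0.973,  0.229, -0.   , -0.001]), 'ft_force': array([-0.173, -0.846, -0.702]), 'moment': array([ 0.006, -0.038, -0.028]), 'grip_force': np.float64(0.0), 'grip_width': np.float64(0.087)}
top 467.9412214399538 [[-0.006, -0.998, 0.068, 0.419], [-1.0, 0.004, -0.018, -0.179], [0.018, -0.068, -0.998, 1.566], [0.0, 0.0, 0.0, 1.0]]
side 482.96069201906124 [[0.274, -0.405, 0.873, -0.646], [-0.962, -0.127, 0.243, -0.502], [0.013, -0.906, -0.424, 0.642], [0.0, 0.0, 0.0, 1.0]]
```

View pics/top.png

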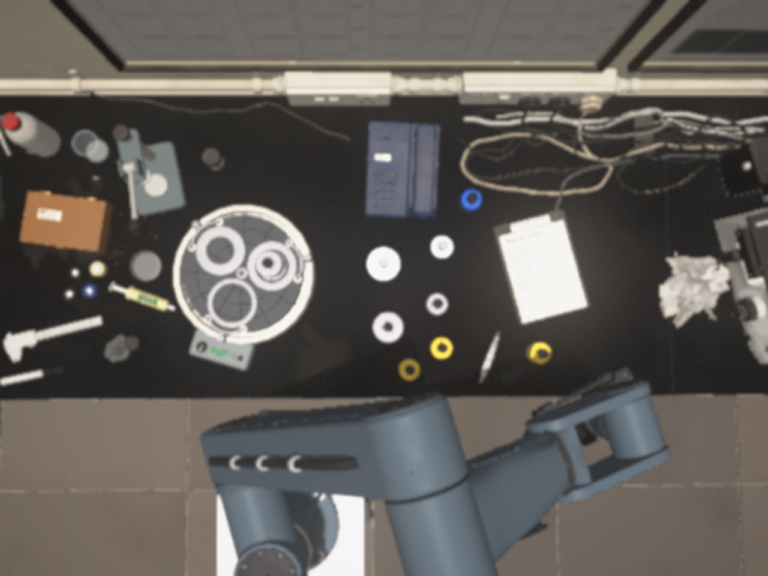

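View pics/side.png

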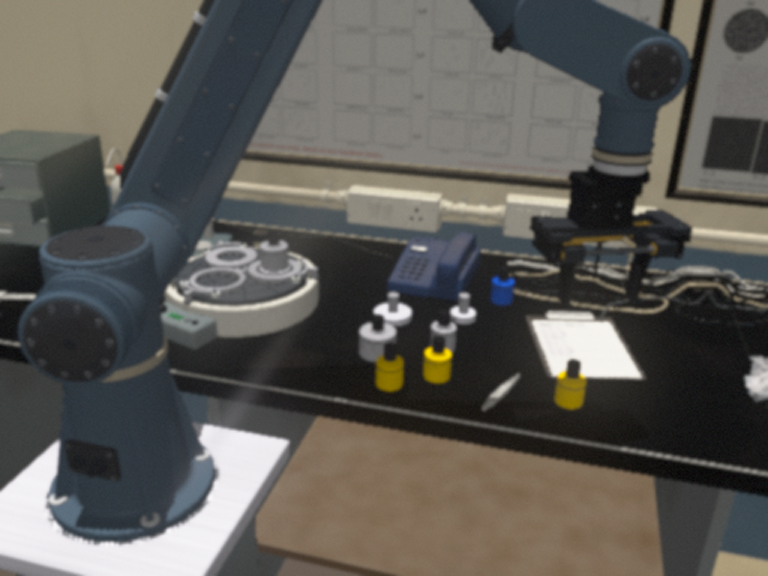

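The top view shows, in 768x576 pixels:
- **Holders:** wide (383,264) and narrow (442,246).
- **Grey weights:** wide (388,327) and narrow (437,304).
- **Rings:** narrow-bored (220,250), wide-bored (232,303) and loaded (270,265).
- **Look-alikes:** three yellow weights at (442,348), (410,370) and (540,352), and a blue one at (472,199). The narrow weight is the only small grey one.

The side view shows the same layout. Next I'll measure in both views and make a confirming crop.

```bash
python3 - <<'E'
from h import *
t=cam("top"); s=cam("side")
save("crop1.png",np.hstack([t["im"][120:260,105:330],s["im"][160:300,100:360]]),1.6)
def blob(c,u,v,r,thr):
    g=cv2.cvtColor(c["im"],cv2.COLOR_RGB2GRAY)
    n,l,st,ce=cv2.connectedComponentsWithStats((g>thr).astype(np.uint8))
    d=[(np.hypot(*(ce[i]-(u,v))),i) for i in range(1,n) if st[i][4]>8]
    i=min(d)[1]; return ce[i],st[i][:4]
# top: outlines at top-of-disc height / weight top; side gives height
for n,u,v,z in (("wh",383,264,.014),("nh",442,246,.014),("ww",388,327,.046),("nw",437,304,.046)):
    ce,st=blob(t,u/1.5,v/1.5,20,90)
    cc=st[:2]+(st[2:]-1)/2
    print(n,"cent",ce.round(1),"box",st,onz(t,*ce,z).round(3),"diam mm",(st[2:]*np.linalg.norm(onz(t,*ce,z)-t["T"][:3,3])/t["f"]*1000).round(0))
# stems/knob tops by two views
for n,a,b in (("wh stem",(383,264),(393,295)),("nh stem",(442,246),(463,296)),("ww knob",(388,327),(378,320)),("nw knob",(437,304),(443,324)),("narrow ring",(220,250),(231,257)),("wide ring",(232,303),(216,282)),("loaded knob",(270,264),(273,243))):
    p,e=tri(ray(t,a[0]/1.5,a[1]/1.5),ray(s,b[0]/1.5,b[1]/1.5)); print(n,p.round(3),np.round(e,4))
for n,u,v in (("nring",220,250),("wring",232,303),("machine",243,275)): print(n,onz(t,u/1.5,v/1.5,.078).round(3))
E
```

```text
wh cent [255.3 175.6] box [244 164  24  24] [ 0.568 -0.206  0.014] diam mm [80. 80.]
nh cent [294.2 164.3] box [286 156  17  17] [ 0.605 -0.336  0.014] diam mm [57. 57.]
ww cent [258.3 217.7] box [248 207  22  22] [ 0.428 -0.215  0.046] diam mm [71. 71.]
nw cent [290.9 202.4] box [284 195  15  16] [ 0.477 -0.321  0.046] diam mm [49. 52.]
wh stem [ 0.563 -0.205  0.046] [0.001 0.001]
nh stem [ 0.602 -0.333  0.044] [0.0015 0.0015]
ww knob [ 0.426 -0.214  0.062] [0.0017 0.0017]
nw knob [ 0.476 -0.32   0.046] [0.0025 0.0025]
narrow ring [0.592 0.144 0.068] [0.0017 0.0017]
wide ring [0.479 0.119 0.065] [0.0026 0.0026]
loaded knob [0.556 0.031 0.126] [0.0037 0.0037]
nring [0.592 0.141 0.078]
wring [0.479 0.114 0.078]
machine [0.538 0.092 0.078]
```

View pics/crop1.png

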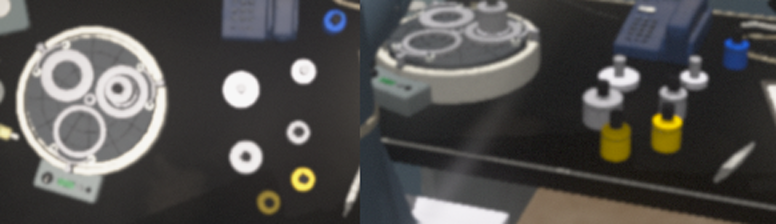

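The crop confirms it. The small grey weight is at (297,131) in the crop and is the only grey narrow one; the yellow and blue ones are decoys. The stem heights of about 46 mm and ring heights of about 66–68 mm are plausible. Now I'll move over the wide holder.

>>> move_arm(
  commands=[
    {"hand":8.7,"travel":[2.76,-1.25,0.2],"twist":[0,0,0]},
    {"hand":8.7,"travel":[2.76,-1.25,0.2],"twist":[0,0,0]},
    {"hand":8.7,"travel":[2.76,-1.25,0.2],"twist":[0,0,0]},
    {"hand":8.7,"travel":[2.76,-1.25,0.2],"twist":[0,0,0]},
    {"hand":8.7,"travel":[2.76,-1.25,0.2],"twist":[0,0,0]},
  ],
)

```text
time: 0.62
position: [0.3752, -0.4404, 0.2262]
tool_rot: [0.973, 0.229, -0.0, -0.0]
ft_force: [0.6, 0.2, -1.0]
grip_width: 0.087
grip_force: 0.0
```

>>> move_arm(
  commands=[
    {"hand":8.7,"travel":[2.76,-1.25,0.2],"twist":[0,0,0]},
    {"hand":8.7,"travel":[2.76,-1.25,0.2],"twist":[0,0,0]},
    {"hand":8.7,"travel":[2.76,-1.25,0.2],"twist":[0,0,0]},
    {"hand":8.7,"travel":[2.76,-1.25,0.2],"twist":[0,0,0]},
    {"hand":8.7,"travel":[2.76,-1.25,0.2],"twist":[0,0,0]},
  ],
)

```text
time: 1.03
position: [0.4709, -0.3228, 0.2164]
tool_rot: [0.973, 0.229, -0.0, -0.0]
ft_force: [0.4, -0.3, -0.2]
grip_width: 0.0875
grip_force: 0.0
```

```bash
cat >> h.py <<'E'
def rel(p,yaw=None):
    "cm shift along tool axes to p, turn in deg to bring tool y to world angle yaw"
    o=robot.get_obs(); M=R.from_quat(o["tool_rot"]).as_matrix()
    a=np.degrees(np.arctan2(M[1,1],M[0,1])); 
    print("pos",np.round(o["position"],4),"yaw_y",round(a,1),"tilt",np.round(M[:2,2],4),"t",round(float(o["time"]),2),"F",np.round(o["ft_force"],1))
    print("  shift cm",np.round(M.T@(np.array(p)-o["position"])*100,2), "" if yaw is None else ("twist z",-(((yaw-a)+180)%360-180)))
E
python3 - <<'E'
from h import *
c=cam("wrist"); save("w1.png",c["im"],1.5); print(c["f"],c["cx"],c["cy"],c["T"].round(3).tolist())
for n,p in (("wh",(.566,-.206,.05)),("nh",(.604,-.335,.05)),("ww",(.427,-.215,.074)),("nw",(.477,-.320,.074))): print(n,np.round(proj(c,p),0)*1.5)
rel((.566,-.206,.2))
E
```

```text
297.3186396354542 256.1907040541528 190.75830161818172 [[0.447, -0.859, -0.248, 0.538], [-0.894, -0.43, -0.123, -0.29], [-0.001, 0.277, -0.961, 0.365], [0.0, 0.0, 0.0, 1.0]]
wh [297.   76.5]
nh [484.5 109.5]
ww [219. 261.]
nw [385.5 262.5]
pos [ 0.4735 -0.3179  0.216 ] yaw_y -63.3 tilt [0.0015 0.0048] t 1.08 F [1.7 2.2 0.4]
  shift cm [13.28 -5.84  1.66]
```

View pics/w1.png

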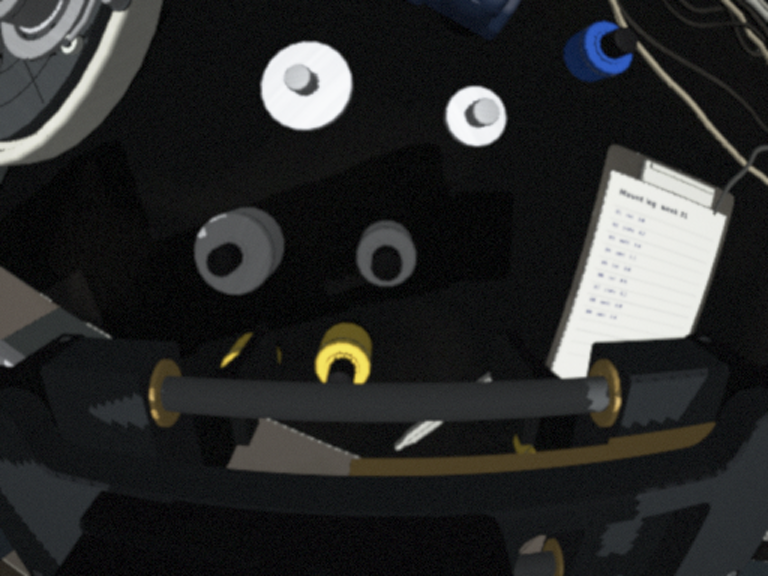

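The wrist view shows the wide holder's disc at (306,85) with its stem top at (297,77), and the narrow holder's disc at (476,116). The grey wide weight is at (238,250) and the grey narrow weight at (386,253), close to my predictions. I'll refine the holders by fitting circles on the plane and move the tool nearer.

```bash
cat >> h.py <<'E'
from scipy.optimize import least_squares
def circ(P):
    P=P[:,:2]; x0=[*P.mean(0),P.std()*1.4]
    r=least_squares(lambda x:np.hypot(*(P-x[:2]).T)-x[2],x0,loss="soft_l1",f_scale=.001); return r.x,np.sqrt(np.mean(r.fun**2))
def disc(c,xy,z,lo=120):
    "white disc near xy: outline cast onto plane z, circle fit"
    u,v=proj(c,(*xy,z)); g=cv2.cvtColor(c["im"],cv2.COLOR_RGB2GRAY)
    cs,_=cv2.findContours((g>lo).astype(np.uint8),cv2.RETR_EXTERNAL,cv2.CHAIN_APPROX_NONE)
    k=[q for q in cs if cv2.pointPolygonTest(q,(float(u),float(v)),True)>-5 and len(q)>20]
    q=min(k,key=lambda q:np.hypot(*(q.reshape(-1,2).mean(0)-(u,v)))).reshape(-1,2)
    x,e=circ(np.array([onz(c,*p,z) for p in q])); print("disc",x[:2].round(4),"dia mm",(2000*x[2]).round(1),"rms",e.round(4)); return x
E
python3 - <<'E'
from h import *
c=cam("wrist"); print("stem tops by hand",onz(c,298/1.5,77/1.5,.05).round(4),onz(c,485/1.5,111/1.5,.05).round(4))
print("knob tops", onz(c,224/1.5,260/1.5,.074).round(4),onz(c,386/1.5,262/1.5,.074).round(4))
for xy in ((.566,-.206),(.604,-.335)): x=disc(c,xy,.014)
g=cv2.cvtColor(c["im"],cv2.COLOR_RGB2GRAY)
rel((.566,-.206,.14))
E
```

```text
stem tops by hand [ 0.5685 -0.2013  0.05  ] [ 0.6058 -0.3299  0.05  ]
knob tops [ 0.4318 -0.2126  0.074 ] [ 0.4809 -0.3148  0.074 ]
disc [ 0.5659 -0.2059] dia mm 71.6 rms 0.0004
disc [ 0.6035 -0.3364] dia mm 47.7 rms 0.0003
pos [ 0.472  -0.3201  0.216 ] yaw_y -63.2 tilt [-0.0003  0.0025] t 1.13 F [-0.8 -0.1 -0.2]
  shift cm [13.53 -5.93  7.63]
```

>>> move_arm(
  commands=[
    {"hand":6,"travel":[2.7,-1.2,1.2],"twist":[0,0,0]},
    {"hand":6,"travel":[2.7,-1.2,1.2],"twist":[0,0,0]},
    {"hand":6,"travel":[2.7,-1.2,1.2],"twist":[0,0,0]},
    {"hand":6,"travel":[2.7,-1.2,1.2],"twist":[0,0,0]},
    {"hand":6,"travel":[2.7,-1.1,1.2],"twist":[0,0,0]},
  ],
)

```text
time: 1.55
position: [0.565, -0.2107, 0.156]
tool_rot: [0.973, 0.229, -0.0, 0.0]
ft_force: [0.0, -0.2, -0.8]
grip_width: 0.0638
grip_force: 0.0
```

```bash
python3 - <<'E'
from h import *
c=cam("wrist"); save("w2.png",c["im"],1.5)
for xy in ((.566,-.206),(.604,-.335)):
    x=disc(c,xy,.014); print((np.array(proj(c,(*xy,.05)))*1.5).round(0))
    rel((*x[:2],.037))
E
```

```text
disc [ 0.5661 -0.206 ] dia mm 70.9 rms 0.0006
[378. 283.]
pos [ 0.5671 -0.206   0.1537] yaw_y -63.4 tilt [-0.0004  0.0042] t 1.6 F [ 2.3  2.  -0.9]
  shift cm [-0.11 -0.   11.67] 
disc [ 0.6037 -0.3359] dia mm 50.8 rms 0.0032
[581. 318.]
pos [ 0.5671 -0.206   0.1537] yaw_y -63.4 tilt [-0.0004  0.0042] t 1.6 F [ 2.3  2.  -0.9]
  shift cm [-2.57 13.3  11.61]
```

View pics/w2.png

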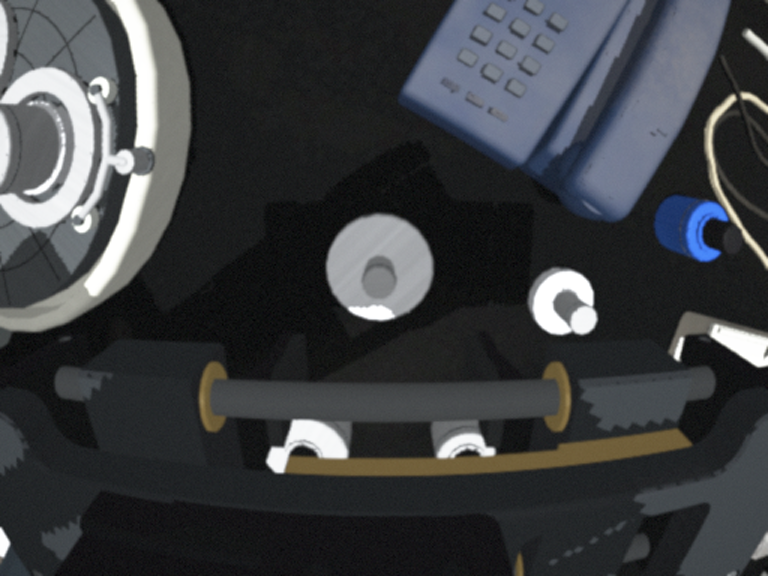

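The wide holder's disc is at (380,267) and its stem top at (380,280), predicted (378,283), so the 50 mm height holds. Descend and grip.

>>> move_arm(
  commands=[
    {"hand":5,"travel":[-0.1,0,3],"twist":[0,0,0]},
    {"hand":5,"travel":[0,0,3],"twist":[0,0,0]},
    {"hand":5,"travel":[0,0,3],"twist":[0,0,0]},
    {"hand":5,"travel":[0,0,1.8],"twist":[0,0,0]},
    {"hand":5,"travel":[0,0,0.8],"twist":[0,0,0]},
  ],
  force=35,
)

```text
time: 2.02
position: [0.5617, -0.2113, 0.0375]
tool_rot: [0.973, 0.229, -0.002, -0.002]
ft_force: [-0.6, 1.2, -1.0]
grip_width: 0.0503
grip_force: 0.0
```

>>> move_arm(
  commands=[
    {"hand":1.5,"travel":[0,0,0],"twist":[0,0,0]},
    {"hand":1.5,"travel":[0,0,0],"twist":[0,0,0]},
    {"hand":1.5,"travel":[0,0,0],"twist":[0,0,0]},
    {"hand":1.5,"travel":[0,0,0],"twist":[0,0,0]},
    {"hand":1.5,"travel":[0,0,0],"twist":[0,0,0]},
  ],
)

```text
time: 2.43
position: [0.5642, -0.2116, 0.042]
tool_rot: [0.973, 0.229, 0.001, 0.0]
ft_force: [-0.6, 1.9, 1.7]
grip_width: 0.0247
grip_force: 0.9
```

>>> move_arm(
  commands=[
    {"hand":1.5,"travel":[0,0,0],"twist":[0,0,0]},
    {"hand":1.5,"travel":[0,0,0],"twist":[0,0,0]},
    {"hand":1.5,"travel":[0,0,0],"twist":[0,0,0]},
    {"hand":1.5,"travel":[0,0,0],"twist":[0,0,0]},
  ],
)

```text
time: 2.77
position: [0.5638, -0.2113, 0.0417]
tool_rot: [0.973, 0.229, 0.0, 0.0]
ft_force: [-1.3, 0.8, 6.5]
grip_width: 0.0189
grip_force: 35.0
```

```bash
python3 - <<'E'
from h import *
for i in range(4):
    c=cam("wrist"); o=robot.get_obs(); print(np.round(o["position"],4),o["grip_width"],o["grip_force"],np.round(R.from_quat(o["tool_rot"]).as_matrix()[:2,2],4))
disc(c,(.565,-.209),.014,60); save("w3.png",c["im"],1.2)
E
```

```text
[ 0.5638 -0.2113  0.0416] 0.0193344870003497 35.000129118561745 [ 0.0004 -0.    ]
[ 0.5638 -0.2113  0.0417] 0.018995354008066637 35.00014624558389 [0.0003 0.    ]
[ 0.5638 -0.2113  0.0416] 0.01908380258524706 35.000134371221066 [0.0003 0.    ]
[ 0.5638 -0.2113  0.0417] 0.01896143972584032 35.000146608799696 [ 0.0004 -0.    ]
disc [ 0.5119 -0.2368] dia mm 159.0 rms 0.0388
```

View pics/w3.png

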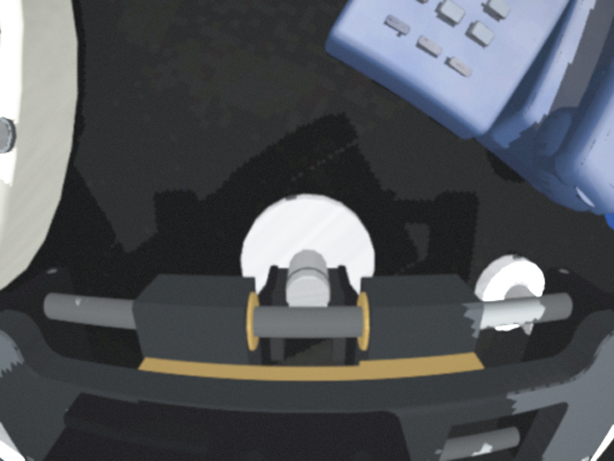

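Gripped: 19 mm opening at 35 N, with the stem between the pads at (308,290). Lift and check.

>>> move_arm(
  commands=[
    {"hand":1.5,"travel":[0,0,-2],"twist":[0,0,0]},
    {"hand":1.5,"travel":[0,0,-3.5],"twist":[0,0,0]},
    {"hand":1.5,"travel":[0,0,-3.5],"twist":[0,0,0]},
    {"hand":1.5,"travel":[0,0,-3],"twist":[0,0,0]},
    {"hand":1.5,"travel":[0,0,-1],"twist":[0,0,0]},
  ],
)

```text
time: 3.38
position: [0.5662, -0.213, 0.1751]
tool_rot: [0.973, 0.229, 0.003, 0.003]
ft_force: [1.9, 0.1, -0.9]
grip_width: 0.0193
grip_force: 35.0
```

>>> move_arm(
  commands=[
    {"hand":1.5,"travel":[0,0,0],"twist":[0,0,0]},
    {"hand":1.5,"travel":[0,0,0],"twist":[0,0,0]},
    {"hand":1.5,"travel":[0,0,0],"twist":[0,0,0]},
    {"hand":1.5,"travel":[0,0,0],"twist":[0,0,0]},
  ],
)

```text
time: 3.72
position: [0.5623, -0.2107, 0.1679]
tool_rot: [0.973, 0.229, -0.002, -0.002]
ft_force: [-0.4, 0.1, -3.1]
grip_width: 0.0192
grip_force: 35.0
```

```bash
python3 - <<'E'
from h import *
c=cam("wrist"); save("w4.png",c["im"],1)
rel((.479,.117,.2),-98)
g=cv2.cvtColor(c["im"],cv2.COLOR_RGB2GRAY)
o=robot.get_obs(); p=o["position"]; M=R.from_quat(o["tool_rot"]).as_matrix()
# disc held: underside at tcp-.0417 -> disc top plane
z=p[2]-.0417+.014
u,v=proj(c,(p[0],p[1],z)); print("disc centre pred px",u,v)
cs,_=cv2.findContours((g>150).astype(np.uint8),cv2.RETR_EXTERNAL,cv2.CHAIN_APPROX_NONE)
q=[k for k in cs if len(k)>40]
for k in q:
    m=k.reshape(-1,2); print(len(k),m.mean(0).round(0),m.min(0),m.max(0))
# bare outer arc: points above row of stem
k=min(q,key=lambda k:np.hypot(*(k.reshape(-1,2).mean(0)-(u,v)))).reshape(-1,2)
k=k[k[:,1]<v]; x,e=circ(np.array([onz(c,*a,z) for a in k])); print(x,e,"tool offset mm",(M.T@(np.append(x[:2],z)-p)*1000).round(1))
E
```

```text
pos [ 0.5625 -0.2108  0.1681] yaw_y -63.5 tilt [-0.004   0.0024] t 3.77 F [ 0.3 -0.7 -2.8]
  shift cm [  7.15 -33.08  -3.08] ('twist z', np.float64(34.51199371942468))
disc centre pred px 256.80725570378286 225.81780401672341
50 [391. 381.] [379 377] [402 383]
102 [429. 288.] [412 268] [444 305]
70 [449. 233.] [440 219] [459 247]
110 [493. 226.] [469 211] [511 244]
121 [375. 197.] [354 175] [394 216]
327 [256. 206.] [202 166] [310 241]
280 [ 70. 169.] [ 23 112] [108 212]
130 [ 44. 101.] [25 70] [ 52 125]
241 [482. 121.] [467  62] [511 181]
47 [501.  67.] [490  61] [511  76]
459 [54. 96.] [ 7 43] [ 97 149]
47 [503.  30.] [493  20] [511  42]
220 [101.  46.] [80  0] [112  96]
268 [ 6. 62.] [0 0] [ 17 126]
[ 0.57896837 -0.20193685  0.02343822] 0.008349094274587686 tool offset mm [18.8 -0.5 27.7]
```

View pics/w4.png

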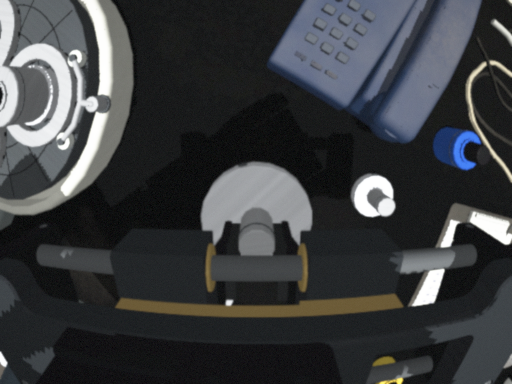

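The holder is lifted cleanly, with the stem at (256,225). I'll move sideways to look at the rings from beside the station.

>>> move_arm(
  commands=[
    {"hand":1.5,"travel":[0,-2,-1],"twist":[0,0,0]},
    {"hand":1.5,"travel":[0,-3.5,-1],"twist":[0,0,0]},
    {"hand":1.5,"travel":[0,-3.5,-1],"twist":[0,0,0]},
    {"hand":1.5,"travel":[0,-3.5,-1],"twist":[0,0,0]},
    {"hand":1.5,"travel":[0,-3.5,-1],"twist":[0,0,0]},
  ],
)

```text
time: 4.18
position: [0.4908, -0.067, 0.2195]
tool_rot: [0.973, 0.229, -0.001, -0.001]
ft_force: [0.7, 0.7, -2.2]
grip_width: 0.019
grip_force: 35.0
```

>>> move_arm(
  commands=[
    {"hand":1.5,"travel":[0,-3.5,0],"twist":[0,0,0]},
    {"hand":1.5,"travel":[0,-3.5,0],"twist":[0,0,0]},
    {"hand":1.5,"travel":[0,-3.5,0],"twist":[0,0,0]},
    {"hand":1.5,"travel":[0,-3.5,0],"twist":[0,0,0]},
    {"hand":1.5,"travel":[0,-3,0],"twist":[0,0,0]},
  ],
)

```text
time: 4.6
position: [0.4143, 0.0854, 0.2196]
tool_rot: [0.973, 0.229, -0.001, -0.001]
ft_force: [-0.3, 0.6, -1.8]
grip_width: 0.0188
grip_force: 35.0
```

>>> move_arm(
  commands=[
    {"hand":1.5,"travel":[0,0,0],"twist":[0,0,0]},
    {"hand":1.5,"travel":[0,0,0],"twist":[0,0,0]},
    {"hand":1.5,"travel":[0,0,0],"twist":[0,0,0]},
    {"hand":1.5,"travel":[0,0,0],"twist":[0,0,0]},
    {"hand":1.5,"travel":[0,0,0],"twist":[0,0,0]},
  ],
)

```text
time: 5.02
position: [0.4173, 0.0828, 0.2203]
tool_rot: [0.974, 0.229, 0.0, 0.0]
ft_force: [0.7, -1.2, -2.1]
grip_width: 0.0189
grip_force: 35.0
```

```bash
python3 - <<'E'
from h import *
import pickle
c=cam("wrist"); save("w5.png",c["im"],1.5); pickle.dump(c,open("w5.pkl","wb"))
rel((.479,.117,.2),-98)
for p in ((.479,.117,.078),(.592,.143,.078)): print((np.array(proj(c,p))*1.5).round())
E
```

```text
pos [0.4172 0.0829 0.2204] yaw_y -63.6 tilt [ 0.0001 -0.0001] t 5.07 F [ 0.3  0.2 -2.7]
  shift cm [ 7.06 -0.31  2.04] ('twist z', np.float64(34.41658602697689))
[380. 167.]
[421.   3.]
```

View pics/w5.png

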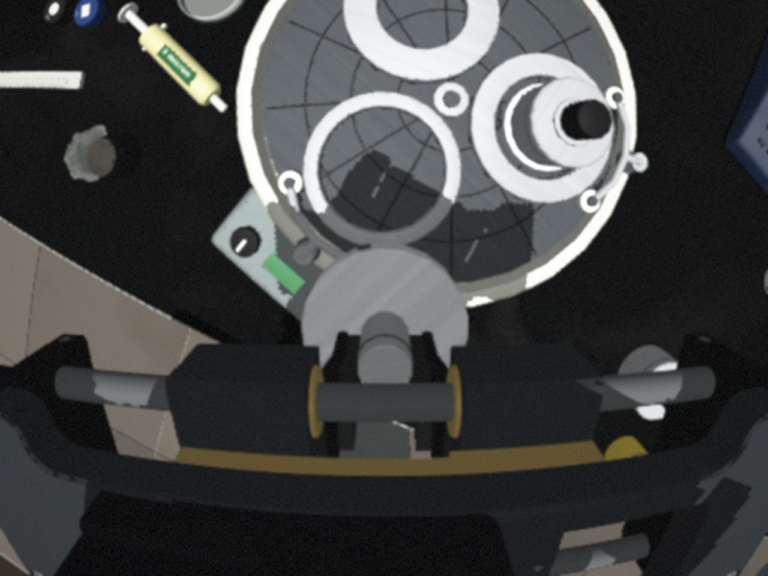

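The wide-bored ring is at (381,168), predicted (380,167). The narrow-bored ring is at (421,5), the loaded ring at (548,127), and the held disc at (385,325). Now I'll fit the ring edges and the held disc's arc.

```bash
cat >> h.py <<'E'
def edgefit(c,xy,z,rad,tol=.006,rows=(0,384)):
    "Canny edge points cast on plane z, those rad+-tol from xy, circle fitted; refined twice"
    g=cv2.GaussianBlur(cv2.cvtColor(c["im"],cv2.COLOR_RGB2GRAY),(3,3),0)
    v,u=np.nonzero(cv2.Canny(g,60,150)); k=(v>=rows[0])&(v<rows[1]); v,u=v[k],u[k]
    P=np.array([onz(c,a,b,z)[:2] for a,b in zip(u,v)]); x=np.array([*xy,rad])
    for t in (tol,tol*.6,tol*.4):
        Q=P[abs(np.hypot(*(P-x[:2]).T)-rad)<t]
        f=least_squares(lambda s:np.hypot(*(Q-s).T)-rad,x[:2],loss="soft_l1",f_scale=.0007); x=f.x
    print("edge circle",x.round(4),"n",len(Q),"median r mm",(1000*np.median(np.hypot(*(Q-x).T))).round(1),"rms mm",(1000*np.sqrt(np.mean(f.fun**2))).round(2)); return x
E
python3 - <<'E'
from h import *
import pickle
c=pickle.load(open("w5.pkl","rb"))
for r in (.052,.042): edgefit(c,(.479,.117),.078,r)
for r in (.052,.030): edgefit(c,(.592,.143),.078,r)
o=robot.get_obs();p=o["position"];M=R.from_quat(o["tool_rot"]).as_matrix()
x=edgefit(c,p[:2]+.004*M[:2,0],p[2]-.0277,.036,.005,(150,225)); print("held offset tool mm",M.T[:2,:2]@(x-p[:2])*1000)
E
```

```text
edge circle [0.4781 0.1154] n 389 median r mm 51.6 rms mm 0.8
edge circle [0.4789 0.1158] n 306 median r mm 41.7 rms mm 0.59
edge circle [0.5901 0.1418] n 198 median r mm 51.8 rms mm 0.48
edge circle [0.5895 0.1414] n 118 median r mm 30.0 rms mm 0.37
edge circle [0.4219 0.0848] n 222 median r mm 35.9 rms mm 0.87
held offset tool mm [5.08435241 0.40791551]
```

Radii and the 114.3 mm spacing check. Ring centres are wide (0.4785, 0.1156) and narrow (0.5898, 0.1416). The stem sits 4.8 mm ahead of the TCP in tool x.

>>> move_arm(
  commands=[
    {"hand":1.5,"travel":[2.2,-0.15,0],"twist":[0,0,0]},
    {"hand":1.5,"travel":[2.2,-0.15,0],"twist":[0,0,0]},
    {"hand":1.5,"travel":[2.15,-0.15,0],"twist":[0,0,0]},
    {"hand":1.5,"travel":[0,0,0],"twist":[0,0,6.9]},
    {"hand":1.5,"travel":[0,0,0],"twist":[0,0,6.9]},
  ],
)

```text
time: 5.48
position: [0.475, 0.1167, 0.2204]
tool_rot: [0.994, 0.108, 0.001, 0.0]
ft_force: [-0.3, 0.6, -3.2]
grip_width: 0.019
grip_force: 35.0
```

>>> move_arm(
  commands=[
    {"hand":1.5,"travel":[0,0,1.5],"twist":[0,0,6.9]},
    {"hand":1.5,"travel":[0,0,1.5],"twist":[0,0,6.9]},
    {"hand":1.5,"travel":[0,0,1.5],"twist":[0,0,6.9]},
    {"hand":1.5,"travel":[0,0,1],"twist":[0,0,0]},
    {"hand":1.5,"travel":[0,0,0.5],"twist":[0,0,0]},
  ],
)

```text
time: 5.9
position: [0.4727, 0.1162, 0.159]
tool_rot: [0.998, -0.07, -0.001, 0.0]
ft_force: [-0.7, -0.7, -2.8]
grip_width: 0.019
grip_force: 35.0
```

>>> move_arm(
  commands=[
    {"hand":1.5,"travel":[0,0,0],"twist":[0,0,0]},
    {"hand":1.5,"travel":[0,0,0],"twist":[0,0,0]},
    {"hand":1.5,"travel":[0,0,0],"twist":[0,0,0]},
    {"hand":1.5,"travel":[0,0,0],"twist":[0,0,0]},
    {"hand":1.5,"travel":[0,0,0],"twist":[0,0,0]},
  ],
)

```text
time: 6.32
position: [0.4735, 0.117, 0.1612]
tool_rot: [0.998, -0.07, 0.001, -0.0]
ft_force: [0.4, 0.1, -2.3]
grip_width: 0.0193
grip_force: 35.0
```

```bash
python3 - <<'E'
from h import *
c=cam("wrist"); rel((.4738,.1163,.108),-98)
o=robot.get_obs();p=o["position"];M=R.from_quat(o["tool_rot"]).as_matrix()
x=edgefit(c,p[:2]+.005*M[:2,0],p[2]-.0277,.036,.005,(150,225)); print("held offset tool mm",M.T[:2,:2]@(x-p[:2])*1000)
edgefit(c,(.4785,.1156),.078,.052)
E
```

```text
pos [0.4734 0.1171 0.1611] yaw_y -98.0 tilt [0.0012 0.    ] t 6.37 F [ 0.5  0.  -3. ]
  shift cm [0.05 0.07 5.31] ('twist z', np.float64(0.023830055572716446))
edge circle [0.4789 0.1152] n 265 median r mm 36.0 rms mm 0.84
held offset tool mm [5.73401322 1.12059914]
edge circle [0.4781 0.1155] n 349 median r mm 51.9 rms mm 0.76
```

Centred to within 0.7 mm. Descend.

>>> move_arm(
  commands=[
    {"hand":1.5,"travel":[0,0,1.2],"twist":[0,0,0]},
    {"hand":1.5,"travel":[0,0,1.4],"twist":[0,0,0]},
    {"hand":1.5,"travel":[0,0,1.2],"twist":[0,0,0]},
    {"hand":1.5,"travel":[0,0,0.7],"twist":[0,0,0]},
    {"hand":1.5,"travel":[0,0,0.4],"twist":[0,0,0]},
  ],
)

```text
time: 6.78
position: [0.4727, 0.1171, 0.1109]
tool_rot: [0.998, -0.07, -0.001, 0.0]
ft_force: [-0.2, -0.3, -2.0]
grip_width: 0.0192
grip_force: 35.0
```

>>> move_arm(
  commands=[
    {"hand":1.5,"travel":[0,0,0.1],"twist":[0,0,0]},
    {"hand":1.5,"travel":[0,0,0.1],"twist":[0,0,0]},
    {"hand":1.5,"travel":[0,0,0.1],"twist":[0,0,0]},
    {"hand":1.5,"travel":[0,0,0.05],"twist":[0,0,0]},
    {"hand":1.5,"travel":[0,0,0],"twist":[0,0,0]},
  ],
)

```text
time: 7.2
position: [0.4733, 0.117, 0.1084]
tool_rot: [0.998, -0.07, 0.0, -0.0]
ft_force: [0.3, 1.3, -1.6]
grip_width: 0.0191
grip_force: 35.0
```

>>> move_arm(
  commands=[
    {"hand":1.5,"travel":[0,0,0],"twist":[0,0,0]},
    {"hand":1.5,"travel":[0,0,0],"twist":[0,0,0]},
  ],
)

```text
time: 7.37
position: [0.4732, 0.117, 0.1083]
tool_rot: [0.998, -0.07, 0.0, -0.0]
ft_force: [0.8, 0.7, -2.1]
grip_width: 0.0188
grip_force: 35.0
```

Not yet in contact (still carrying about 2 N). Ease down further.

>>> move_arm(
  commands=[
    {"hand":1.5,"travel":[0,0,0.06],"twist":[0,0,0]},
    {"hand":1.5,"travel":[0,0,0.06],"twist":[0,0,0]},
    {"hand":1.5,"travel":[0,0,0.06],"twist":[0,0,0]},
    {"hand":1.5,"travel":[0,0,0],"twist":[0,0,0]},
    {"hand":1.5,"travel":[0,0,0],"twist":[0,0,0]},
  ],
)

```text
time: 7.78
position: [0.4732, 0.117, 0.1076]
tool_rot: [0.998, -0.07, 0.001, -0.0]
ft_force: [-2.6, -0.1, 9.3]
grip_width: 0.0196
grip_force: 35.0
```

On the lap (9 N push). Release and rise.

>>> move_arm(
  commands=[
    {"hand":4,"travel":[0,0,0],"twist":[0,0,0]},
    {"hand":4,"travel":[0,0,0],"twist":[0,0,0]},
    {"hand":4,"travel":[0,0,0],"twist":[0,0,0]},
    {"hand":4,"travel":[0,0,0],"twist":[0,0,0]},
    {"hand":4,"travel":[0,0,0],"twist":[0,0,0]},
  ],
)

```text
time: 8.2
position: [0.4731, 0.117, 0.1061]
tool_rot: [0.998, -0.07, -0.0, 0.0]
ft_force: [-0.7, 0.1, -0.0]
grip_width: 0.0385
grip_force: 0.0
```

>>> move_arm(
  commands=[
    {"hand":5,"travel":[0,0,-1.5],"twist":[0,0,0]},
    {"hand":5,"travel":[0,0,-3],"twist":[0,0,0]},
    {"hand":5,"travel":[0,0,-3],"twist":[0,0,0]},
    {"hand":5,"travel":[0,0,-3],"twist":[0,0,0]},
    {"hand":5,"travel":[0,0,-1.5],"twist":[0,0,0]},
  ],
)

```text
time: 8.62
position: [0.4745, 0.1171, 0.2293]
tool_rot: [0.998, -0.07, 0.003, -0.0]
ft_force: [1.2, -0.4, 0.7]
grip_width: 0.0498
grip_force: 0.0
```

```bash
python3 - <<'E'
from h import *
c=cam("wrist"); save("w6.png",c["im"],1)
rel((.6036,-.3362,.2),-63.4)
edgefit(c,(.4785,.1156),.080,.036); edgefit(c,(.4785,.1156),.078,.052)
E
```

```text
pos [0.4758 0.1172 0.231 ] yaw_y -98.0 tilt [0.0091 0.0001] t 8.67 F [0.8 0.7 1.6]
  shift cm [18.91 43.14  3.21] ('twist z', np.float64(-34.567060075360956))
edge circle [0.4775 0.1157] n 253 median r mm 36.1 rms mm 0.52
edge circle [0.4783 0.1154] n 340 median r mm 51.7 rms mm 0.69
```

View pics/w6.png

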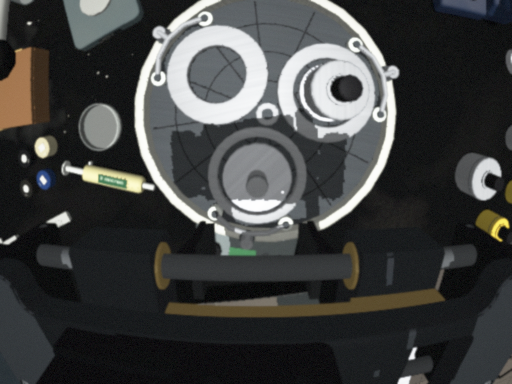

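The wide holder lies in its ring, with its centre within 1 mm of the ring's. Next is the narrow holder.

>>> move_arm(
  commands=[
    {"hand":5,"travel":[1.0,2.2,0],"twist":[0,0,0]},
    {"hand":5,"travel":[1.5,3.42,0.5],"twist":[0,0,0]},
    {"hand":5,"travel":[1.5,3.42,0.5],"twist":[0,0,0]},
    {"hand":5,"travel":[1.5,3.42,0.5],"twist":[0,0,0]},
    {"hand":5,"travel":[1.5,3.42,0.5],"twist":[0,0,0]},
  ],
)

```text
time: 9.08
position: [0.5201, -0.0513, 0.2052]
tool_rot: [0.998, -0.069, -0.001, -0.0]
ft_force: [0.5, 0.1, -0.0]
grip_width: 0.0502
grip_force: 0.0
```

>>> move_arm(
  commands=[
    {"hand":5,"travel":[1.5,3.42,0.5],"twist":[0,0,0]},
    {"hand":5,"travel":[1.5,3.42,0.5],"twist":[0,0,0]},
    {"hand":5,"travel":[1.5,3.42,0.5],"twist":[0,0,0]},
    {"hand":5,"travel":[1.5,3.42,0.5],"twist":[0,0,0]},
    {"hand":5,"travel":[1.5,3.42,0.5],"twist":[0,0,0]},
  ],
)

```text
time: 9.5
position: [0.5705, -0.2313, 0.1797]
tool_rot: [0.998, -0.07, -0.001, -0.001]
ft_force: [0.3, 0.9, -0.5]
grip_width: 0.0499
grip_force: 0.0
```

>>> move_arm(
  commands=[
    {"hand":5,"travel":[1.5,3.42,0.5],"twist":[0,0,0]},
    {"hand":5,"travel":[1.5,3.42,0.5],"twist":[0,0,0]},
    {"hand":5,"travel":[1.4,3.3,0.5],"twist":[0,0,0]},
    {"hand":5,"travel":[0,0,0],"twist":[0,0,-6.9]},
    {"hand":5,"travel":[0,0,0],"twist":[0,0,-6.9]},
  ],
)

```text
time: 9.92
position: [0.5998, -0.3388, 0.1637]
tool_rot: [0.999, 0.052, -0.001, -0.001]
ft_force: [-0.4, 0.7, -0.2]
grip_width: 0.0503
grip_force: 0.0
```

>>> move_arm(
  commands=[
    {"hand":5,"travel":[0,0,0],"twist":[0,0,-6.9]},
    {"hand":5,"travel":[0,0,0],"twist":[0,0,-6.9]},
    {"hand":5,"travel":[0,0,0],"twist":[0,0,-6.9]},
    {"hand":5,"travel":[0,0,0],"twist":[0,0,0]},
    {"hand":5,"travel":[0,0,0],"twist":[0,0,0]},
  ],
)

```text
time: 10.33
position: [0.5999, -0.3359, 0.165]
tool_rot: [0.974, 0.228, -0.001, -0.001]
ft_force: [0.2, -0.5, 0.3]
grip_width: 0.0498
grip_force: 0.0
```

>>> move_arm(
  commands=[
    {"hand":5,"travel":[0,0,0],"twist":[0,0,0]},
    {"hand":5,"travel":[0,0,0],"twist":[0,0,0]},
    {"hand":5,"travel":[0,0,0],"twist":[0,0,0]},
  ],
)

```text
time: 10.58
position: [0.6003, -0.3362, 0.1661]
tool_rot: [0.973, 0.229, -0.0, -0.0]
ft_force: [-0.5, 0.7, 0.2]
grip_width: 0.05
grip_force: 0.0
```

```bash
python3 - <<'E'
from h import *
c=cam("wrist"); x=edgefit(c,(.6036,-.3362),.014,.024); u,v=proj(c,(*x,.05)); print(u,v)
rel((*x,.040),-63.4)
E
```

```text
edge circle [ 0.6041 -0.3363] n 172 median r mm 24.7 rms mm 0.79
258.30318078568047 185.40762489235138
pos [ 0.6003 -0.3362  0.1662] yaw_y -63.5 tilt [ 0. -0.] t 10.63 F [-0.4 -0.2  0.4]
  shift cm [ 0.33  0.18 12.62] ('twist z', np.float64(-0.12893850454537414))
```

>>> move_arm(
  commands=[
    {"hand":5,"travel":[0.3,0.2,2],"twist":[0,0,0]},
    {"hand":5,"travel":[0,0,3.5],"twist":[0,0,0]},
    {"hand":5,"travel":[0,0,3.5],"twist":[0,0,0]},
    {"hand":5,"travel":[0,0,2.5],"twist":[0,0,0]},
    {"hand":5,"travel":[0,0,1],"twist":[0,0,0]},
  ],
)

```text
time: 11.05
position: [0.6015, -0.3349, 0.0369]
tool_rot: [0.973, 0.229, -0.002, -0.003]
ft_force: [0.4, 0.8, -0.5]
grip_width: 0.0498
grip_force: 0.0
```

>>> move_arm(
  commands=[
    {"hand":5,"travel":[0,0,0],"twist":[0,0,0]},
    {"hand":5,"travel":[0,0,0],"twist":[0,0,0]},
    {"hand":1.5,"travel":[0,0,0],"twist":[0,0,0]},
    {"hand":1.5,"travel":[0,0,0],"twist":[0,0,0]},
    {"hand":1.5,"travel":[0,0,0],"twist":[0,0,0]},
  ],
)

```text
time: 11.47
position: [0.605, -0.3375, 0.0434]
tool_rot: [0.973, 0.229, 0.001, 0.001]
ft_force: [-0.4, 0.8, 0.6]
grip_width: 0.0374
grip_force: 0.0
```

>>> move_arm(
  commands=[
    {"hand":1.5,"travel":[0,0,0],"twist":[0,0,0]},
    {"hand":1.5,"travel":[0,0,0],"twist":[0,0,0]},
    {"hand":1.5,"travel":[0,0,0],"twist":[0,0,0]},
    {"hand":1.5,"travel":[0,0,0],"twist":[0,0,0]},
    {"hand":1.5,"travel":[0,0,0],"twist":[0,0,0]},
  ],
)

```text
time: 11.88
position: [0.6041, -0.3368, 0.0419]
tool_rot: [0.973, 0.229, 0.0, 0.0]
ft_force: [0.2, 1.0, 2.7]
grip_width: 0.0191
grip_force: 35.0
```

Gripped at 19 mm and 35 N. Lift and carry to the narrow ring.

>>> move_arm(
  commands=[
    {"hand":1.5,"travel":[0,0,-2.5],"twist":[0,0,0]},
    {"hand":1.5,"travel":[0,0,-4],"twist":[0,0,0]},
    {"hand":1.5,"travel":[0,0,-4],"twist":[0,0,0]},
    {"hand":1.5,"travel":[0,0,-4],"twist":[0,0,0]},
    {"hand":1.5,"travel":[0,0,-4],"twist":[0,0,0]},
  ],
)

```text
time: 12.3
position: [0.6033, -0.3363, 0.2271]
tool_rot: [0.973, 0.229, -0.001, -0.001]
ft_force: [1.0, -0.4, -1.1]
grip_width: 0.0194
grip_force: 35.0
```

>>> move_arm(
  commands=[
    {"hand":1.5,"travel":[0.7,-1.5,0],"twist":[0,0,0]},
    {"hand":1.5,"travel":[1.43,-3.1,0],"twist":[0,0,0]},
    {"hand":1.5,"travel":[1.43,-3.1,0],"twist":[0,0,0]},
    {"hand":1.5,"travel":[1.43,-3.1,0],"twist":[0,0,0]},
    {"hand":1.5,"travel":[1.43,-3.1,0],"twist":[0,0,0]},
  ],
)

```text
time: 12.72
position: [0.5985, -0.182, 0.2255]
tool_rot: [0.973, 0.229, -0.0, -0.0]
ft_force: [0.6, -0.2, -1.5]
grip_width: 0.0188
grip_force: 35.0
```

>>> move_arm(
  commands=[
    {"hand":1.5,"travel":[1.43,-3.1,0],"twist":[0,0,0]},
    {"hand":1.5,"travel":[1.43,-3.1,0],"twist":[0,0,0]},
    {"hand":1.5,"travel":[1.43,-3.1,0],"twist":[0,0,0]},
    {"hand":1.5,"travel":[1.43,-3.1,0],"twist":[0,0,0]},
    {"hand":1.5,"travel":[1.43,-3.1,0],"twist":[0,0,0]},
  ],
)

```text
time: 13.13
position: [0.5933, -0.0112, 0.2255]
tool_rot: [0.973, 0.229, -0.001, -0.0]
ft_force: [0.0, -0.4, -1.2]
grip_width: 0.0192
grip_force: 35.0
```

>>> move_arm(
  commands=[
    {"hand":1.5,"travel":[1.43,-3.1,0],"twist":[0,0,0]},
    {"hand":1.5,"travel":[1.43,-3.1,0],"twist":[0,0,0]},
    {"hand":1.5,"travel":[1.43,-3.1,0],"twist":[0,0,0]},
    {"hand":1.5,"travel":[1.43,-3.1,0],"twist":[0,0,0]},
    {"hand":1.5,"travel":[0.75,-1.6,0],"twist":[0,0,0]},
  ],
)

```text
time: 13.55
position: [0.5881, 0.1451, 0.2255]
tool_rot: [0.973, 0.231, -0.001, -0.001]
ft_force: [-0.1, 0.4, -1.2]
grip_width: 0.0191
grip_force: 35.0
```

>>> move_arm(
  commands=[
    {"hand":1.5,"travel":[0,0,0],"twist":[0,0,0]},
    {"hand":1.5,"travel":[0,0,0],"twist":[0,0,0]},
    {"hand":1.5,"travel":[0,0,0],"twist":[0,0,0]},
    {"hand":1.5,"travel":[0,0,0],"twist":[0,0,0]},
    {"hand":1.5,"travel":[0,0,0],"twist":[0,0,0]},
  ],
)

```text
time: 13.97
position: [0.5896, 0.1398, 0.2261]
tool_rot: [0.974, 0.228, -0.0, 0.0]
ft_force: [-0.2, 0.7, -1.3]
grip_width: 0.0192
grip_force: 35.0
```

```bash
python3 - <<'E'
from h import *
c=cam("wrist"); save("w7.png",c["im"],1)
rel((.5898,.1416,.108))
o=robot.get_obs();p=o["position"];M=R.from_quat(o["tool_rot"]).as_matrix()
print("disc pred px",proj(c,(p[0],p[1],p[2]-.0279)))
x=edgefit(c,p[:2]+.001*M[:2,0],p[2]-.0279,.024,.006,(170,235)); print("held offset tool mm",M.T[:2,:2]@(x-p[:2])*1000)
edgefit(c,(.5898,.1416),.078,.052); edgefit(c,(.5898,.1416),.078,.030)
E
```

```text
pos [0.5896 0.1399 0.2262] yaw_y -63.6 tilt [-0.0002 -0.0002] t 14.02 F [-0.3  0.6 -1.7]
  shift cm [ 0.1  -0.15 11.82] 
disc pred px (np.float64(256.1637778493471), np.float64(225.89805701711845))
edge circle [0.5916 0.1411] n 188 median r mm 24.0 rms mm 1.12
held offset tool mm [ 2.27720492 -0.24465169]
edge circle [0.5897 0.1412] n 329 median r mm 51.9 rms mm 0.87
edge circle [0.5898 0.1412] n 139 median r mm 29.6 rms mm 0.78
```

View pics/w7.png

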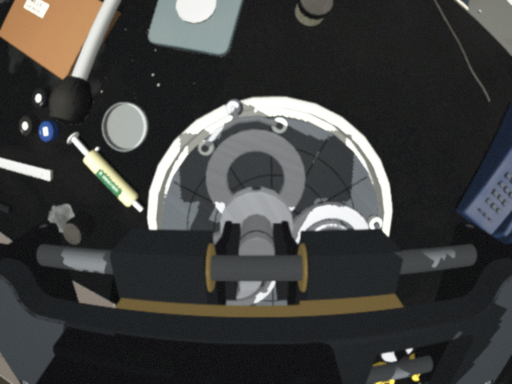

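The narrow ring is at (255,175) and the held narrow disc is over it at (256,222), already centred within 2 mm. Descend with a small correction.

>>> move_arm(
  commands=[
    {"hand":1.5,"travel":[-0.1,-0.1,2],"twist":[0,0,0]},
    {"hand":1.5,"travel":[0,0,3.2],"twist":[0,0,0]},
    {"hand":1.5,"travel":[0,0,2.6],"twist":[0,0,0]},
    {"hand":1.5,"travel":[0,0,1.6],"twist":[0,0,0]},
    {"hand":1.5,"travel":[0,0,0.7],"twist":[0,0,0]},
  ],
)

```text
time: 14.43
position: [0.5864, 0.1405, 0.1225]
tool_rot: [0.974, 0.229, -0.003, -0.0]
ft_force: [-0.6, 0.3, -1.9]
grip_width: 0.019
grip_force: 35.0
```

>>> move_arm(
  commands=[
    {"hand":1.5,"travel":[0,0,0.4],"twist":[0,0,0]},
    {"hand":1.5,"travel":[0,0,0.3],"twist":[0,0,0]},
    {"hand":1.5,"travel":[0,0,0.2],"twist":[0,0,0]},
    {"hand":1.5,"travel":[0,0,0.2],"twist":[0,0,0]},
    {"hand":1.5,"travel":[0,0,0.1],"twist":[0,0,0]},
  ],
)

```text
time: 14.85
position: [0.5888, 0.1416, 0.1141]
tool_rot: [0.973, 0.229, 0.001, 0.0]
ft_force: [-0.6, -0.2, -0.9]
grip_width: 0.0193
grip_force: 35.0
```

>>> move_arm(
  commands=[
    {"hand":1.5,"travel":[0,0,0.1],"twist":[0,0,0]},
    {"hand":1.5,"travel":[0,0,0.1],"twist":[0,0,0]},
    {"hand":1.5,"travel":[0,0,0],"twist":[0,0,0]},
    {"hand":1.5,"travel":[0,0,0],"twist":[0,0,0]},
  ],
)

```text
time: 15.18
position: [0.5882, 0.1416, 0.1114]
tool_rot: [0.973, 0.229, 0.0, 0.0]
ft_force: [0.3, 0.0, -1.1]
grip_width: 0.0188
grip_force: 35.0
```

>>> move_arm(
  commands=[
    {"hand":1.5,"travel":[0,0,0.1],"twist":[0,0,0]},
    {"hand":1.5,"travel":[0,0,0.1],"twist":[0,0,0]},
    {"hand":1.5,"travel":[0,0,0.1],"twist":[0,0,0]},
    {"hand":1.5,"travel":[0,0,0.05],"twist":[0,0,0]},
    {"hand":1.5,"travel":[0,0,0],"twist":[0,0,0]},
  ],
)

```text
time: 15.6
position: [0.5881, 0.1416, 0.1079]
tool_rot: [0.973, 0.229, -0.0, -0.0]
ft_force: [0.4, 0.1, 0.8]
grip_width: 0.0188
grip_force: 35.0
```

>>> move_arm(
  commands=[
    {"hand":1.5,"travel":[0,0,0],"twist":[0,0,0]},
    {"hand":1.5,"travel":[0,0,0],"twist":[0,0,0]},
  ],
)

```text
time: 15.77
position: [0.5881, 0.1416, 0.1079]
tool_rot: [0.973, 0.229, -0.0, -0.0]
ft_force: [-0.1, -0.4, 0.2]
grip_width: 0.0187
grip_force: 35.0
```

Just at contact. A hair more, then release and rise.

>>> move_arm(
  commands=[
    {"hand":1.5,"travel":[0,0,0.05],"twist":[0,0,0]},
    {"hand":1.5,"travel":[0,0,0.05],"twist":[0,0,0]},
    {"hand":1.5,"travel":[0,0,0],"twist":[0,0,0]},
    {"hand":1.5,"travel":[0,0,0],"twist":[0,0,0]},
  ],
)

```text
time: 16.1
position: [0.5881, 0.1416, 0.1078]
tool_rot: [0.973, 0.229, 0.0, 0.0]
ft_force: [-2.5, 0.4, 6.4]
grip_width: 0.0193
grip_force: 35.0
```

>>> move_arm(
  commands=[
    {"hand":4,"travel":[0,0,0],"twist":[0,0,0]},
    {"hand":4,"travel":[0,0,0],"twist":[0,0,0]},
    {"hand":4,"travel":[0,0,0],"twist":[0,0,0]},
    {"hand":4,"travel":[0,0,0],"twist":[0,0,0]},
    {"hand":4,"travel":[0,0,0],"twist":[0,0,0]},
  ],
)

```text
time: 16.52
position: [0.5881, 0.1416, 0.1065]
tool_rot: [0.973, 0.229, -0.0, -0.0]
ft_force: [0.1, 0.4, -0.1]
grip_width: 0.0383
grip_force: 0.0
```

>>> move_arm(
  commands=[
    {"hand":5,"travel":[0,0,-1.5],"twist":[0,0,0]},
    {"hand":5,"travel":[0,0,-3],"twist":[0,0,0]},
    {"hand":5,"travel":[0,0,-3],"twist":[0,0,0]},
    {"hand":5,"travel":[0,0,-3],"twist":[0,0,0]},
    {"hand":5,"travel":[0,0,-1.5],"twist":[0,0,0]},
  ],
)

```text
time: 16.93
position: [0.5899, 0.1417, 0.2305]
tool_rot: [0.973, 0.229, 0.003, 0.0]
ft_force: [1.5, 0.1, -0.2]
grip_width: 0.0498
grip_force: 0.0
```

```bash
python3 - <<'E'
from h import *
c=cam("wrist")
rel((.430,-.214,.19))
edgefit(c,(.5898,.1416),.080,.024); edgefit(c,(.5898,.1416),.078,.052)
rel((.479,-.317,.19))
E
```

```text
pos [0.5912 0.1419 0.2325] yaw_y -63.5 tilt [0.0102 0.0006] t 16.98 F [ 1.5 -0.2  1.5]
  shift cm [-30.36  24.63   4.07] 
edge circle [0.5884 0.1419] n 185 median r mm 24.0 rms mm 0.72
edge circle [0.5899 0.1414] n 380 median r mm 51.7 rms mm 0.79
pos [0.5912 0.1419 0.2325] yaw_y -63.5 tilt [0.0102 0.0006] t 16.98 F [ 1.5 -0.2  1.5]
  shift cm [-30.57  36.03   4.11]
```

The narrow holder is 1.6 mm off the ring's centre, well inside. Next is the wide weight.

>>> move_arm(
  commands=[
    {"hand":5,"travel":[-1.5,1.2,0],"twist":[0,0,0]},
    {"hand":5,"travel":[-2.6,2.12,0],"twist":[0,0,0]},
    {"hand":5,"travel":[-2.6,2.12,0],"twist":[0,0,0]},
    {"hand":5,"travel":[-2.6,2.12,0],"twist":[0,0,0]},
    {"hand":5,"travel":[-2.6,2.12,0],"twist":[0,0,0]},
  ],
)

```text
time: 17.4
position: [0.5236, 0.0009, 0.2259]
tool_rot: [0.973, 0.23, -0.001, -0.0]
ft_force: [-0.1, -0.9, -0.4]
grip_width: 0.0501
grip_force: 0.0
```

>>> move_arm(
  commands=[
    {"hand":5,"travel":[-2.6,2.12,0],"twist":[0,0,0]},
    {"hand":5,"travel":[-2.6,2.12,0],"twist":[0,0,0]},
    {"hand":5,"travel":[-2.6,2.12,0],"twist":[0,0,0]},
    {"hand":5,"travel":[-2.6,2.12,1],"twist":[0,0,0]},
    {"hand":5,"travel":[-2.6,2.12,1],"twist":[0,0,0]},
  ],
)

```text
time: 17.82
position: [0.4552, -0.1524, 0.2064]
tool_rot: [0.973, 0.229, 0.0, 0.0]
ft_force: [0.2, -0.4, -0.1]
grip_width: 0.0501
grip_force: 0.0
```

>>> move_arm(
  commands=[
    {"hand":5,"travel":[-2.6,2.12,1],"twist":[0,0,0]},
    {"hand":5,"travel":[-2.6,2.12,1],"twist":[0,0,0]},
    {"hand":5,"travel":[0,0,0],"twist":[0,0,0]},
    {"hand":5,"travel":[0,0,0],"twist":[0,0,0]},
    {"hand":5,"travel":[0,0,0],"twist":[0,0,0]},
  ],
)

```text
time: 18.23
position: [0.428, -0.2118, 0.1863]
tool_rot: [0.973, 0.229, -0.0, -0.001]
ft_force: [-0.3, 1.0, 0.3]
grip_width: 0.05
grip_force: 0.0
```

>>> move_arm(
  commands=[
    {"hand":5,"travel":[0,0,0],"twist":[0,0,0]},
    {"hand":5,"travel":[0,0,0],"twist":[0,0,0]},
  ],
)

```text
time: 18.4
position: [0.4288, -0.2111, 0.187]
tool_rot: [0.973, 0.23, 0.0, 0.0]
ft_force: [0.1, 0.6, 0.6]
grip_width: 0.0502
grip_force: 0.0
```

```bash
python3 - <<'E'
from h import *
c=cam("wrist"); save("w8.png",c["im"],1.5)
rel((.430,-.214,.067))
for z,r in ((.046,.032),(.074,.011)): x=edgefit(c,(.429,-.214),z,r); print((np.array(proj(c,(*x,z)))*1.5).round())
for z,r in ((.046,.022),(.074,.011)): x=edgefit(c,(.478,-.319),z,r); print((np.array(proj(c,(*x,z)))*1.5).round())
E
```

```text
pos [ 0.4288 -0.2111  0.187 ] yaw_y -63.4 tilt [ 0.0004 -0.0001] t 18.45 F [-0.9 -0.2  0.8]
  shift cm [-0.02  0.31 12.  ] 
edge circle [ 0.4266 -0.2142] n 192 median r mm 32.1 rms mm 1.05
[387. 278.]
edge circle [ 0.4279 -0.2135] n 78 median r mm 11.8 rms mm 1.12
[387. 288.]
edge circle [ 0.4752 -0.3214] n 97 median r mm 21.8 rms mm 0.73
[553. 285.]
edge circle [ 0.4769 -0.3123] n 58 median r mm 11.2 rms mm 1.15
[558. 289.]
```

View pics/w8.png

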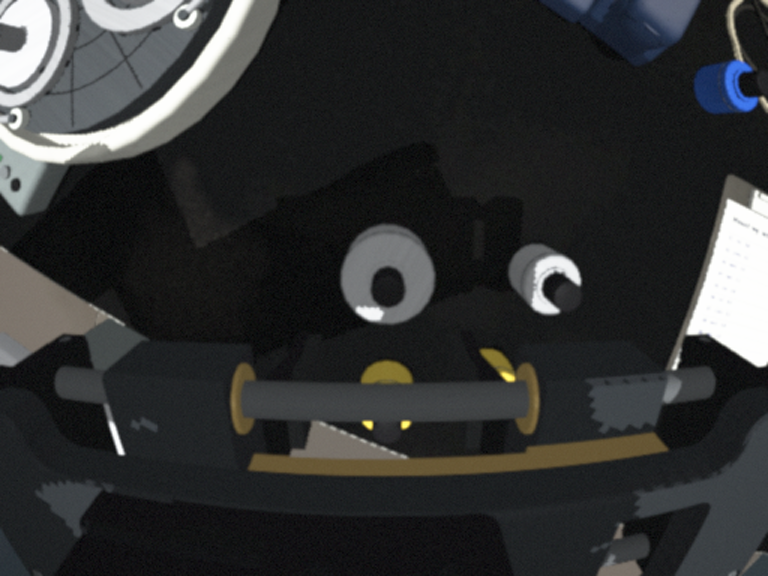

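The grey wide weight is at (387,278) with its knob top at (388,290), matching the prediction at z = 74 mm. A yellow decoy sits behind it at (387,390). Grip the knob.

>>> move_arm(
  commands=[
    {"hand":5,"travel":[-0.3,0.2,2],"twist":[0,0,0]},
    {"hand":5,"travel":[0,0,3.5],"twist":[0,0,0]},
    {"hand":5,"travel":[0,0,3.5],"twist":[0,0,0]},
    {"hand":5,"travel":[0,0,2],"twist":[0,0,0]},
    {"hand":5,"travel":[0,0,1],"twist":[0,0,0]},
  ],
  force=55,
)

```text
time: 18.87
position: [0.4258, -0.2136, 0.0646]
tool_rot: [0.973, 0.23, -0.001, -0.002]
ft_force: [-0.3, 0.1, 0.5]
grip_width: 0.0501
grip_force: 0.0
```

>>> move_arm(
  commands=[
    {"hand":5,"travel":[0,0,0],"twist":[0,0,0]},
    {"hand":5,"travel":[0,0,0],"twist":[0,0,0]},
    {"hand":5,"travel":[0,0,0],"twist":[0,0,0]},
    {"hand":5,"travel":[0,0,0],"twist":[0,0,0]},
  ],
)

```text
time: 19.2
position: [0.4275, -0.2159, 0.0682]
tool_rot: [0.973, 0.23, 0.001, 0.001]
ft_force: [-0.0, -0.5, 0.6]
grip_width: 0.0505
grip_force: 0.0
```

>>> move_arm(
  commands=[
    {"hand":5,"travel":[0,0,0.35],"twist":[0,0,0]},
    {"hand":1.5,"travel":[0,0,0],"twist":[0,0,0]},
    {"hand":1.5,"travel":[0,0,0],"twist":[0,0,0]},
    {"hand":1.5,"travel":[0,0,0],"twist":[0,0,0]},
    {"hand":1.5,"travel":[0,0,0],"twist":[0,0,0]},
  ],
)

```text
time: 19.62
position: [0.4265, -0.2154, 0.0634]
tool_rot: [0.973, 0.229, 0.0, 0.0]
ft_force: [1.1, -0.1, -0.8]
grip_width: 0.0311
grip_force: 0.0
```

>>> move_arm(
  commands=[
    {"hand":1.5,"travel":[0,0,0],"twist":[0,0,0]},
    {"hand":1.5,"travel":[0,0,0],"twist":[0,0,0]},
    {"hand":1.5,"travel":[0,0,0],"twist":[0,0,0]},
    {"hand":1.5,"travel":[0,0,0],"twist":[0,0,0]},
    {"hand":1.5,"travel":[0,0,0],"twist":[0,0,0]},
  ],
)

```text
time: 20.03
position: [0.4262, -0.215, 0.0632]
tool_rot: [0.973, 0.229, -0.0, -0.0]
ft_force: [0.1, 1.3, 1.0]
grip_width: 0.0206
grip_force: 55.0
```

Gripped at 20.6 mm and 55 N. Lift and carry to the wide holder.

>>> move_arm(
  commands=[
    {"hand":1.5,"travel":[0,0,-2],"twist":[0,0,0]},
    {"hand":1.5,"travel":[0,0,-4],"twist":[0,0,0]},
    {"hand":1.5,"travel":[0,0,-4],"twist":[0,0,0]},
    {"hand":1.5,"travel":[0,0,-4],"twist":[0,0,0]},
    {"hand":1.5,"travel":[0,0,-2],"twist":[0,0,0]},
  ],
)

```text
time: 20.45
position: [0.4275, -0.2162, 0.2265]
tool_rot: [0.973, 0.229, 0.002, 0.002]
ft_force: [1.7, -2.1, -6.8]
grip_width: 0.0211
grip_force: 55.0
```

>>> move_arm(
  commands=[
    {"hand":1.5,"travel":[1,-1.4,0],"twist":[0,0,0]},
    {"hand":1.5,"travel":[1.75,-2.48,0],"twist":[0,0,0]},
    {"hand":1.5,"travel":[1.75,-2.48,0],"twist":[0,0,0]},
    {"hand":1.5,"travel":[1.75,-2.48,0],"twist":[0,0,0]},
    {"hand":1.5,"travel":[1.75,-2.48,0],"twist":[0,0,0]},
  ],
)

```text
time: 20.87
position: [0.4463, -0.0768, 0.2222]
tool_rot: [0.973, 0.229, -0.001, -0.001]
ft_force: [0.5, -0.3, -6.5]
grip_width: 0.0206
grip_force: 55.0
```

>>> move_arm(
  commands=[
    {"hand":1.5,"travel":[1.75,-2.48,0],"twist":[0,0,0]},
    {"hand":1.5,"travel":[1.75,-2.48,0],"twist":[0,0,0]},
    {"hand":1.5,"travel":[1.75,-2.48,0],"twist":[0,0,0]},
    {"hand":1.5,"travel":[1.75,-2.48,0],"twist":[0,0,0]},
    {"hand":1.5,"travel":[1.75,-2.48,0],"twist":[0,0,0]},
  ],
)

```text
time: 21.28
position: [0.4693, 0.0732, 0.222]
tool_rot: [0.973, 0.229, -0.001, -0.0]
ft_force: [-0.3, 0.3, -6.1]
grip_width: 0.0203
grip_force: 55.0
```

>>> move_arm(
  commands=[
    {"hand":1.5,"travel":[1.75,-2.48,0],"twist":[0,0,0]},
    {"hand":1.5,"travel":[0.7,-1.0,0],"twist":[0,0,0]},
    {"hand":1.5,"travel":[0,0,0],"twist":[0,0,0]},
    {"hand":1.5,"travel":[0,0,0],"twist":[0,0,0]},
    {"hand":1.5,"travel":[0,0,0],"twist":[0,0,0]},
  ],
)

```text
time: 21.7
position: [0.4759, 0.1132, 0.2223]
tool_rot: [0.973, 0.229, -0.001, 0.0]
ft_force: [0.7, -0.2, -6.6]
grip_width: 0.0208
grip_force: 55.0
```

>>> move_arm(
  commands=[
    {"hand":1.5,"travel":[0,0,0],"twist":[0,0,0]},
    {"hand":1.5,"travel":[0,0,0],"twist":[0,0,0]},
    {"hand":1.5,"travel":[0,0,0],"twist":[0,0,0]},
  ],
)

```text
time: 21.95
position: [0.4768, 0.1129, 0.2232]
tool_rot: [0.974, 0.229, -0.0, 0.0]
ft_force: [-0.3, -0.1, -6.5]
grip_width: 0.0208
grip_force: 55.0
```

```bash
python3 - <<'E'
from h import *
c=cam("wrist"); save("w9.png",c["im"],1)
rel((.4766,.1153,.143))
o=robot.get_obs();p=o["position"];M=R.from_quat(o["tool_rot"]).as_matrix()
x=edgefit(c,p[:2]+.001*M[:2,0],p[2]-.0172,.032,.006,(140,225)); print("held offset tool mm",M.T[:2,:2]@(x-p[:2])*1000, proj(c,(*x,p[2]-.0172)))
edgefit(c,(.4783,.1156),.078,.052)
E
```

```text
pos [0.4768 0.113  0.2232] yaw_y -63.6 tilt [-0.0001 -0.0001] t 22.0 F [-0.8 -0.6 -6.4]
  shift cm [ 0.08 -0.22  8.02] 
edge circle [0.483  0.1164] n 233 median r mm 31.9 rms mm 1.17
held offset tool mm [ 7.05238175 -0.29558715] (np.float64(255.65827343425016), np.float64(221.91888399340905))
edge circle [0.478  0.1154] n 294 median r mm 51.9 rms mm 0.84
```

View pics/w9.png

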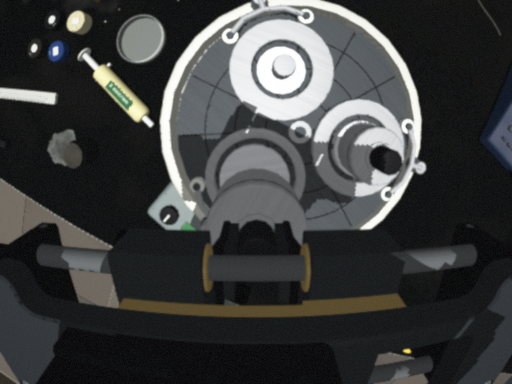

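The held wide weight at (256,215) hides its own stem target. I need to tell its top-face edge from its underside edge.

```bash
python3 - <<'E'
from h import *
c=cam("wrist"); o=robot.get_obs();p=o["position"];M=R.from_quat(o["tool_rot"]).as_matrix()
for off in (.001,.006):
  for z in (p[2]-.0172,p[2]-.0632):
    x=edgefit(c,p[:2]+off*M[:2,0],z,.032,.004,(140,225)); print(off,"z",round(z,3),"offset tool mm",(M.T[:2,:2]@(x-p[:2])*1000).round(1))
for z in (p[2]-.0172,p[2]-.0632): print("front edge rows pred for offset 1mm", proj(c,np.append(p[:2]+.033*M[:2,0],z)), "right edge",proj(c,np.append(p[:2]+.001*M[:2,0]+.032*M[:2,1],z)))
save("w9c.png",c["im"][130:260,160:350],4)
E
```

```text
edge circle [0.4766 0.1132] n 142 median r mm 32.0 rms mm 0.68
0.001 z 0.206 offset tool mm [-0.3 -0.2]
edge circle [0.4756 0.1125] n 144 median r mm 32.0 rms mm 0.59
0.001 z 0.16 offset tool mm [-1.4 -0. ]
edge circle [0.4834 0.1165] n 170 median r mm 32.0 rms mm 0.81
0.006 z 0.206 offset tool mm [ 7.3 -0.1]
edge circle [0.4842 0.1168] n 72 median r mm 31.9 rms mm 0.92
0.006 z 0.16 offset tool mm [ 8.2 -0. ]
front edge rows pred for offset 1mm (np.float64(256.1102585069043), np.float64(180.04374674261268)) right edge (np.float64(308.0452769732064), np.float64(230.69535537506502))
front edge rows pred for offset 1mm (np.float64(256.147472409089), np.float64(164.7103556129283)) right edge (np.float64(298.2131942365653), np.float64(206.33688413932347))
```

View pics/w9c.png

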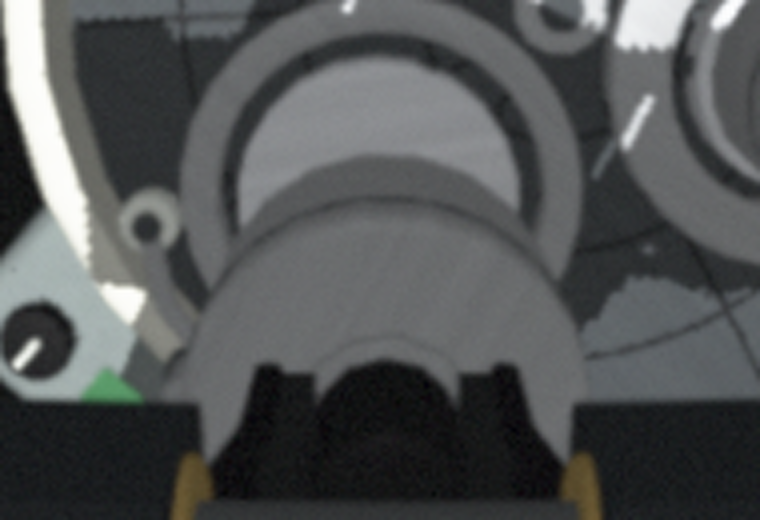

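The top-face front edge is at row 180 as predicted, so the offset is about 0. Adjust by (+0.2, −0.2) cm and descend.

>>> move_arm(
  commands=[
    {"hand":1.5,"travel":[0.2,-0.2,0.5],"twist":[0,0,0]},
    {"hand":1.5,"travel":[0,0,1.2],"twist":[0,0,0]},
    {"hand":1.5,"travel":[0,0,1.2],"twist":[0,0,0]},
    {"hand":1.5,"travel":[0,0,0.6],"twist":[0,0,0]},
    {"hand":1.5,"travel":[0,0,0],"twist":[0,0,0]},
  ],
)

```text
time: 22.47
position: [0.4766, 0.1165, 0.1868]
tool_rot: [0.973, 0.229, -0.002, -0.0]
ft_force: [-0.1, -0.4, -6.4]
grip_width: 0.0209
grip_force: 55.0
```

>>> move_arm(
  commands=[
    {"hand":1.5,"travel":[0,0,0],"twist":[0,0,0]},
    {"hand":1.5,"travel":[0,0,0],"twist":[0,0,0]},
    {"hand":1.5,"travel":[0,0,0.3],"twist":[0,0,0]},
    {"hand":1.5,"travel":[0,0,0.3],"twist":[0,0,0]},
    {"hand":1.5,"travel":[0,0,0.3],"twist":[0,0,0]},
  ],
)

```text
time: 22.88
position: [0.478, 0.1164, 0.1794]
tool_rot: [0.973, 0.229, 0.0, 0.0]
ft_force: [-0.2, -0.5, -6.9]
grip_width: 0.021
grip_force: 55.0
```

>>> move_arm(
  commands=[
    {"hand":1.5,"travel":[0,0,0.3],"twist":[0,0,0]},
    {"hand":1.5,"travel":[0,0,0.3],"twist":[0,0,0]},
    {"hand":1.5,"travel":[0,0,0.3],"twist":[0,0,0]},
    {"hand":1.5,"travel":[0,0,0.2],"twist":[0,0,0]},
    {"hand":1.5,"travel":[0,0,0],"twist":[0,0,0]},
  ],
)

```text
time: 23.3
position: [0.4774, 0.1164, 0.1677]
tool_rot: [0.973, 0.229, -0.001, -0.0]
ft_force: [-0.3, -0.4, -6.3]
grip_width: 0.0207
grip_force: 55.0
```

The underside is below the stem top with no contact force, so the stem is in the bore. Continue.

>>> move_arm(
  commands=[
    {"hand":1.5,"travel":[0,0,0.4],"twist":[0,0,0]},
    {"hand":1.5,"travel":[0,0,0.5],"twist":[0,0,0]},
    {"hand":1.5,"travel":[0,0,0.5],"twist":[0,0,0]},
    {"hand":1.5,"travel":[0,0,0.4],"twist":[0,0,0]},
    {"hand":1.5,"travel":[0,0,0.2],"twist":[0,0,0]},
  ],
)

```text
time: 23.72
position: [0.4773, 0.1164, 0.1474]
tool_rot: [0.973, 0.229, -0.001, -0.0]
ft_force: [-0.7, -0.5, -5.9]
grip_width: 0.021
grip_force: 55.0
```

>>> move_arm(
  commands=[
    {"hand":1.5,"travel":[0,0,0.1],"twist":[0,0,0]},
    {"hand":1.5,"travel":[0,0,0],"twist":[0,0,0]},
    {"hand":1.5,"travel":[0,0,0],"twist":[0,0,0]},
    {"hand":1.5,"travel":[0,0,0],"twist":[0,0,0]},
  ],
)

```text
time: 24.05
position: [0.4779, 0.1164, 0.1474]
tool_rot: [0.973, 0.229, 0.0, 0.0]
ft_force: [-0.2, -0.9, -6.3]
grip_width: 0.0209
grip_force: 55.0
```

>>> move_arm(
  commands=[
    {"hand":1.5,"travel":[0,0,0.1],"twist":[0,0,0]},
    {"hand":1.5,"travel":[0,0,0.1],"twist":[0,0,0]},
    {"hand":1.5,"travel":[0,0,0.1],"twist":[0,0,0]},
    {"hand":1.5,"travel":[0,0,0.1],"twist":[0,0,0]},
    {"hand":1.5,"travel":[0,0,0.05],"twist":[0,0,0]},
  ],
)

```text
time: 24.47
position: [0.4779, 0.1165, 0.1432]
tool_rot: [0.973, 0.229, 0.0, -0.0]
ft_force: [-1.7, -0.9, 2.0]
grip_width: 0.0209
grip_force: 55.0
```

>>> move_arm(
  commands=[
    {"hand":1.5,"travel":[0,0,0],"twist":[0,0,0]},
    {"hand":1.5,"travel":[0,0,0],"twist":[0,0,0]},
    {"hand":1.5,"travel":[0,0,0],"twist":[0,0,0]},
  ],
)

```text
time: 24.72
position: [0.4779, 0.1165, 0.1432]
tool_rot: [0.973, 0.229, 0.0, 0.0]
ft_force: [-1.0, 1.3, 1.9]
grip_width: 0.0209
grip_force: 55.0
```

Seated at TCP 0.1432, exactly the expected height. Release, rise, and go to the narrow weight.

>>> move_arm(
  commands=[
    {"hand":4,"travel":[0,0,0],"twist":[0,0,0]},
    {"hand":4,"travel":[0,0,0],"twist":[0,0,0]},
    {"hand":4,"travel":[0,0,0],"twist":[0,0,0]},
    {"hand":4,"travel":[0,0,0],"twist":[0,0,0]},
    {"hand":4,"travel":[0,0,0],"twist":[0,0,0]},
  ],
)

```text
time: 25.13
position: [0.478, 0.1164, 0.1428]
tool_rot: [0.973, 0.229, 0.0, 0.0]
ft_force: [0.7, -0.3, -0.7]
grip_width: 0.0387
grip_force: 0.0
```

>>> move_arm(
  commands=[
    {"hand":4.5,"travel":[0,0,-1],"twist":[0,0,0]},
    {"hand":4.5,"travel":[0,0,-2.5],"twist":[0,0,0]},
    {"hand":4.5,"travel":[0,0,-3],"twist":[0,0,0]},
    {"hand":4.5,"travel":[0,0,-2],"twist":[0,0,0]},
    {"hand":4.5,"travel":[0,0,0],"twist":[0,0,0]},
  ],
)

```text
time: 25.55
position: [0.4807, 0.1166, 0.2317]
tool_rot: [0.973, 0.229, 0.005, 0.001]
ft_force: [-0.3, -0.3, -0.1]
grip_width: 0.0449
grip_force: 0.0
```

>>> move_arm(
  commands=[
    {"hand":5,"travel":[-0.8,1.5,0],"twist":[0,0,0]},
    {"hand":5,"travel":[-1.6,3.15,0],"twist":[0,0,0]},
    {"hand":5,"travel":[-1.6,3.15,0],"twist":[0,0,0]},
    {"hand":5,"travel":[-1.6,3.15,0],"twist":[0,0,0]},
    {"hand":5,"travel":[-1.6,3.15,0],"twist":[0,0,0]},
  ],
)

```text
time: 25.97
position: [0.4756, -0.0431, 0.2271]
tool_rot: [0.973, 0.23, -0.0, -0.0]
ft_force: [0.7, 1.0, 0.1]
grip_width: 0.0501
grip_force: 0.0
```

>>> move_arm(
  commands=[
    {"hand":5,"travel":[-1.6,3.15,0],"twist":[0,0,0]},
    {"hand":5,"travel":[-1.6,3.15,0],"twist":[0,0,0]},
    {"hand":5,"travel":[-1.6,3.15,0],"twist":[0,0,0]},
    {"hand":5,"travel":[-1.6,3.15,0],"twist":[0,0,0]},
    {"hand":5,"travel":[-1.6,3.15,0.8],"twist":[0,0,0]},
  ],
)

```text
time: 26.38
position: [0.4751, -0.2207, 0.22]
tool_rot: [0.973, 0.229, 0.001, 0.001]
ft_force: [1.1, 1.0, -0.3]
grip_width: 0.05
grip_force: 0.0
```

>>> move_arm(
  commands=[
    {"hand":5,"travel":[-1.6,3.15,0.8],"twist":[0,0,0]},
    {"hand":5,"travel":[-1.6,3.15,1],"twist":[0,0,0]},
    {"hand":5,"travel":[-1.36,2.9,1],"twist":[0,0,0]},
    {"hand":5,"travel":[0,0,0.8],"twist":[0,0,0]},
    {"hand":5,"travel":[0,0,0],"twist":[0,0,0]},
  ],
)

```text
time: 26.8
position: [0.4738, -0.322, 0.181]
tool_rot: [0.974, 0.228, -0.001, -0.002]
ft_force: [-0.6, 0.7, -1.2]
grip_width: 0.05
grip_force: 0.0
```

>>> move_arm(
  commands=[
    {"hand":5,"travel":[0,0,0],"twist":[0,0,0]},
    {"hand":5,"travel":[0,0,0],"twist":[0,0,0]},
    {"hand":5,"travel":[0,0,0],"twist":[0,0,0]},
    {"hand":5,"travel":[0,0,0],"twist":[0,0,0]},
  ],
)

```text
time: 27.13
position: [0.4756, -0.3201, 0.1844]
tool_rot: [0.973, 0.23, 0.0, 0.0]
ft_force: [1.4, -0.3, 0.6]
grip_width: 0.05
grip_force: 0.0
```

```bash
python3 - <<'E'
from h import *
c=cam("wrist"); save("w10.png",c["im"],1.5)
x=edgefit(c,(.476,-.3205),.046,.022,.004); print((np.array(proj(c,(*x,.046)))*1.5).round(),"knob pred",(np.array(proj(c,(*x,.074)))*1.5).round())
rel((*x,.0635))
E
```

```text
edge circle [ 0.4758 -0.3214] n 110 median r mm 22.0 rms mm 0.49
[386. 275.] knob pred [386. 287.]
pos [ 0.4757 -0.3203  0.1845] yaw_y -63.4 tilt [ 0.0007 -0.0006] t 27.18 F [-0.1 -0.5 -0.2]
  shift cm [-0.04  0.09 12.1 ]
```

View pics/w10.png

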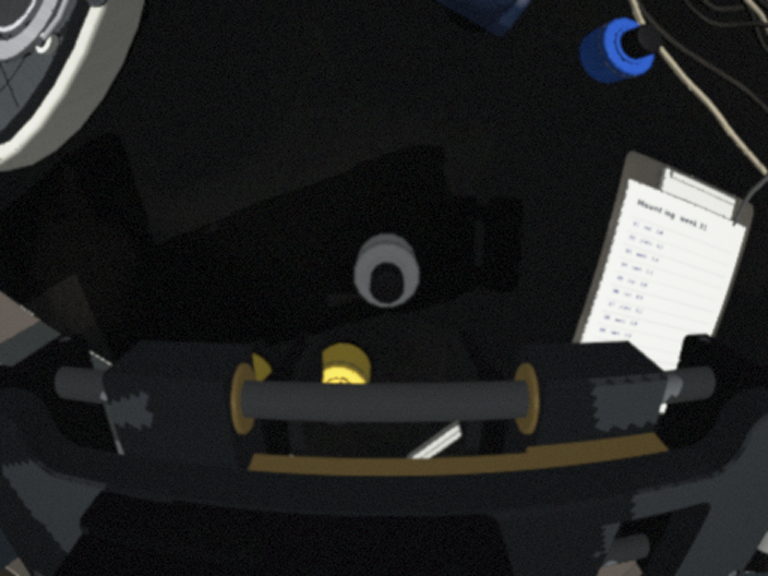

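The grey narrow weight is centred at (386,272), with its knob where predicted; the yellow decoy is at (345,365) and the blue one at (617,50). That was my 14th picture, so the rest is by numbers. Grip.

>>> move_arm(
  commands=[
    {"hand":5,"travel":[0,0.1,2],"twist":[0,0,0]},
    {"hand":5,"travel":[0,0,3.5],"twist":[0,0,0]},
    {"hand":5,"travel":[0,0,3.5],"twist":[0,0,0]},
    {"hand":5,"travel":[0,0,2],"twist":[0,0,0]},
    {"hand":5,"travel":[0,0,0.9],"twist":[0,0,0]},
  ],
  force=40,
)

```text
time: 27.6
position: [0.4745, -0.3202, 0.0622]
tool_rot: [0.973, 0.23, -0.001, -0.002]
ft_force: [0.3, 0.9, 0.1]
grip_width: 0.0506
grip_force: 0.0
```

>>> move_arm(
  commands=[
    {"hand":5,"travel":[0,0,0.1],"twist":[0,0,0]},
    {"hand":5,"travel":[0,0,0.1],"twist":[0,0,0]},
    {"hand":5,"travel":[0,0,0],"twist":[0,0,0]},
    {"hand":5,"travel":[0,0,0],"twist":[0,0,0]},
    {"hand":5,"travel":[0,0,0],"twist":[0,0,0]},
  ],
)

```text
time: 28.02
position: [0.4765, -0.3228, 0.0643]
tool_rot: [0.973, 0.229, 0.001, 0.001]
ft_force: [-0.4, -0.6, -0.3]
grip_width: 0.0501
grip_force: 0.0
```

```bash
python3 -c "
from h import *
rel((.4758,-.3214,.0635))"
```

```text
pos [ 0.4765 -0.3228  0.0643] yaw_y -63.5 tilt [ 0.0022 -0.0021] t 28.02 F [-0.4 -0.6 -0.3]
  shift cm [ 0.   -0.16  0.08]
```

>>> move_arm(
  commands=[
    {"hand":1.5,"travel":[0,0,0],"twist":[0,0,0]},
    {"hand":1.5,"travel":[0,0,0],"twist":[0,0,0]},
    {"hand":1.5,"travel":[0,0,0],"twist":[0,0,0]},
    {"hand":1.5,"travel":[0,0,0],"twist":[0,0,0]},
    {"hand":1.5,"travel":[0,0,0],"twist":[0,0,0]},
  ],
)

```text
time: 28.43
position: [0.4756, -0.3219, 0.0629]
tool_rot: [0.973, 0.229, -0.0, -0.0]
ft_force: [-0.1, 1.7, 5.7]
grip_width: 0.0249
grip_force: 2.9
```

>>> move_arm(
  commands=[
    {"hand":1.5,"travel":[0,0,0],"twist":[0,0,0]},
    {"hand":1.5,"travel":[0,0,0],"twist":[0,0,0]},
    {"hand":1.5,"travel":[0,0,0],"twist":[0,0,0]},
    {"hand":1.5,"travel":[0,0,0],"twist":[0,0,0]},
  ],
)

```text
time: 28.77
position: [0.4757, -0.322, 0.0631]
tool_rot: [0.973, 0.229, -0.0, -0.0]
ft_force: [-0.7, 0.7, 5.0]
grip_width: 0.0206
grip_force: 41.1
```

```bash
python3 -c "
from h import *
rel((.5884,.1419,.23)); print(robot.get_obs()['grip_force'],robot.get_obs()['grip_width'])"
```

```text
pos [ 0.4757 -0.322   0.0631] yaw_y -63.5 tilt [-0.      0.0002] t 28.77 F [-0.7  0.7  5. ]
  shift cm [ 30.8  -36.48 -16.69] 
41.109238006174564 0.020647031983184568
```

Gripped (20.6 mm, 41 N). Lift 20 cm, since the path passes over the loaded knob, and carry.

>>> move_arm(
  commands=[
    {"hand":1.5,"travel":[0,0,-3.5],"twist":[0,0,0]},
    {"hand":1.5,"travel":[0,0,-4.1],"twist":[0,0,0]},
    {"hand":1.5,"travel":[0,0,-4.1],"twist":[0,0,0]},
    {"hand":1.5,"travel":[0,0,-4.1],"twist":[0,0,0]},
    {"hand":1.5,"travel":[0,0,-4.1],"twist":[0,0,0]},
  ],
)

```text
time: 29.18
position: [0.4751, -0.3216, 0.2624]
tool_rot: [0.973, 0.229, -0.001, -0.001]
ft_force: [-0.1, 0.1, -2.9]
grip_width: 0.0207
grip_force: 40.9
```

>>> move_arm(
  commands=[
    {"hand":1.5,"travel":[1.1,-1.3,0],"twist":[0,0,0]},
    {"hand":1.5,"travel":[2.2,-2.6,0],"twist":[0,0,0]},
    {"hand":1.5,"travel":[2.2,-2.6,0],"twist":[0,0,0]},
    {"hand":1.5,"travel":[2.2,-2.6,0],"twist":[0,0,0]},
    {"hand":1.5,"travel":[2.2,-2.6,0],"twist":[0,0,0]},
  ],
)

```text
time: 29.6
position: [0.5116, -0.1717, 0.2608]
tool_rot: [0.973, 0.229, -0.001, -0.0]
ft_force: [1.2, -0.4, -3.0]
grip_width: 0.0213
grip_force: 41.0
```

>>> move_arm(
  commands=[
    {"hand":1.5,"travel":[2.2,-2.6,0],"twist":[0,0,0]},
    {"hand":1.5,"travel":[2.2,-2.6,0],"twist":[0,0,0]},
    {"hand":1.5,"travel":[2.2,-2.6,0],"twist":[0,0,0]},
    {"hand":1.5,"travel":[2.2,-2.6,0],"twist":[0,0,0]},
    {"hand":1.5,"travel":[2.2,-2.6,0],"twist":[0,0,0]},
  ],
)

```text
time: 30.02
position: [0.5521, -0.0061, 0.2606]
tool_rot: [0.973, 0.229, -0.001, -0.0]
ft_force: [1.3, 0.0, -2.2]
grip_width: 0.0209
grip_force: 41.0
```

>>> move_arm(
  commands=[
    {"hand":1.5,"travel":[2.2,-2.6,0],"twist":[0,0,0]},
    {"hand":1.5,"travel":[2.2,-2.6,0],"twist":[0,0,0]},
    {"hand":1.5,"travel":[2.2,-2.6,0],"twist":[0,0,0]},
    {"hand":1.5,"travel":[2.2,-2.6,0],"twist":[0,0,0]},
    {"hand":1.5,"travel":[1.1,-1.35,0],"twist":[0,0,0]},
  ],
)

```text
time: 30.43
position: [0.5886, 0.1454, 0.2604]
tool_rot: [0.973, 0.231, -0.0, -0.001]
ft_force: [-0.1, -0.4, -2.8]
grip_width: 0.0211
grip_force: 41.1
```

>>> move_arm(
  commands=[
    {"hand":1.5,"travel":[0,0,0],"twist":[0,0,0]},
    {"hand":1.5,"travel":[0,0,0],"twist":[0,0,0]},
    {"hand":1.5,"travel":[0,0,0],"twist":[0,0,0]},
    {"hand":1.5,"travel":[0,0,0],"twist":[0,0,0]},
    {"hand":1.5,"travel":[0,0,0],"twist":[0,0,0]},
  ],
)

```text
time: 30.85
position: [0.5884, 0.1402, 0.2615]
tool_rot: [0.974, 0.228, -0.0, 0.0]
ft_force: [-0.3, 0.3, -2.6]
grip_width: 0.0209
grip_force: 41.1
```

```bash
python3 - <<'E'
from h import *
c=cam("wrist"); rel((.5884,.1419,.1431))
o=robot.get_obs();p=o["position"];M=R.from_quat(o["tool_rot"]).as_matrix()
for z in (p[2]-.0171,p[2]-.0631):
    x=edgefit(c,p[:2],z,.022,.004,(140,230)); print("held offset tool mm",(M.T[:2,:2]@(x-p[:2])*1000).round(1))
x=edgefit(c,(.5898,.1415),.078,.052);edgefit(c,(.5884,.1419),.080,.024,.003)
E
```

```text
pos [0.5885 0.1403 0.2617] yaw_y -63.6 tilt [-0.0003 -0.0002] t 30.9 F [ 0.9 -0.3 -2.1]
  shift cm [ 0.07 -0.15 11.86] 
edge circle [0.5909 0.1397] n 95 median r mm 22.0 rms mm 0.72
held offset tool mm [1.9 1.6]
edge circle [0.5892 0.1407] n 101 median r mm 21.7 rms mm 0.91
held offset tool mm [0.8 0. ]
edge circle [0.5898 0.1413] n 268 median r mm 51.8 rms mm 0.84
edge circle [0.5884 0.1418] n 110 median r mm 24.0 rms mm 0.44
```

The holder is confirmed at (0.5884, 0.1418), and the held weight is within 1 mm of the TCP. Descend.

>>> move_arm(
  commands=[
    {"hand":1.5,"travel":[0,-0.15,1.2],"twist":[0,0,0]},
    {"hand":1.5,"travel":[0,0,2],"twist":[0,0,0]},
    {"hand":1.5,"travel":[0,0,2],"twist":[0,0,0]},
    {"hand":1.5,"travel":[0,0,1.3],"twist":[0,0,0]},
    {"hand":1.5,"travel":[0,0,0.6],"twist":[0,0,0]},
  ],
)

```text
time: 31.32
position: [0.5866, 0.1419, 0.1887]
tool_rot: [0.973, 0.229, -0.002, -0.0]
ft_force: [-0.2, -0.5, -2.4]
grip_width: 0.0211
grip_force: 41.2
```

>>> move_arm(
  commands=[
    {"hand":1.5,"travel":[0,0,0],"twist":[0,0,0]},
    {"hand":1.5,"travel":[0,0,0],"twist":[0,0,0]},
    {"hand":1.5,"travel":[0,0,0.3],"twist":[0,0,0]},
    {"hand":1.5,"travel":[0,0,0.3],"twist":[0,0,0]},
    {"hand":1.5,"travel":[0,0,0.3],"twist":[0,0,0]},
  ],
)

```text
time: 31.73
position: [0.5885, 0.1429, 0.1825]
tool_rot: [0.973, 0.229, 0.001, 0.0]
ft_force: [1.1, 0.0, -2.2]
grip_width: 0.0213
grip_force: 41.2
```

>>> move_arm(
  commands=[
    {"hand":1.5,"travel":[0,0,0.3],"twist":[0,0,0]},
    {"hand":1.5,"travel":[0,0,0.3],"twist":[0,0,0]},
    {"hand":1.5,"travel":[0,0,0.3],"twist":[0,0,0]},
    {"hand":1.5,"travel":[0,0,0.2],"twist":[0,0,0]},
    {"hand":1.5,"travel":[0,0,0],"twist":[0,0,0]},
  ],
)

```text
time: 32.15
position: [0.5875, 0.1429, 0.1701]
tool_rot: [0.973, 0.229, -0.001, -0.0]
ft_force: [-0.1, 0.8, -2.0]
grip_width: 0.0213
grip_force: 41.2
```

Underside at 0.107, below the stem top, with no contact force. Continue to 0.1431.

>>> move_arm(
  commands=[
    {"hand":1.5,"travel":[0,0,0.4],"twist":[0,0,0]},
    {"hand":1.5,"travel":[0,0,0.5],"twist":[0,0,0]},
    {"hand":1.5,"travel":[0,0,0.5],"twist":[0,0,0]},
    {"hand":1.5,"travel":[0,0,0.4],"twist":[0,0,0]},
    {"hand":1.5,"travel":[0,0,0.3],"twist":[0,0,0]},
  ],
)

```text
time: 32.57
position: [0.5875, 0.1429, 0.1489]
tool_rot: [0.973, 0.229, -0.001, -0.0]
ft_force: [-0.4, -0.1, -2.7]
grip_width: 0.021
grip_force: 41.2
```

>>> move_arm(
  commands=[
    {"hand":1.5,"travel":[0,0,0.1],"twist":[0,0,0]},
    {"hand":1.5,"travel":[0,0,0.1],"twist":[0,0,0]},
    {"hand":1.5,"travel":[0,0,0],"twist":[0,0,0]},
    {"hand":1.5,"travel":[0,0,0],"twist":[0,0,0]},
  ],
)

```text
time: 32.9
position: [0.5881, 0.1429, 0.1479]
tool_rot: [0.973, 0.229, 0.0, 0.0]
ft_force: [0.6, -0.0, -2.1]
grip_width: 0.0206
grip_force: 41.2
```

>>> move_arm(
  commands=[
    {"hand":1.5,"travel":[0,0,0.1],"twist":[0,0,0]},
    {"hand":1.5,"travel":[0,0,0.1],"twist":[0,0,0]},
    {"hand":1.5,"travel":[0,0,0.1],"twist":[0,0,0]},
    {"hand":1.5,"travel":[0,0,0.1],"twist":[0,0,0]},
    {"hand":1.5,"travel":[0,0,0.08],"twist":[0,0,0]},
  ],
)

```text
time: 33.32
position: [0.588, 0.1429, 0.1431]
tool_rot: [0.973, 0.229, 0.0, -0.0]
ft_force: [-0.9, 0.2, 3.1]
grip_width: 0.0209
grip_force: 41.9
```

>>> move_arm(
  commands=[
    {"hand":1.5,"travel":[0,0,0],"twist":[0,0,0]},
    {"hand":1.5,"travel":[0,0,0],"twist":[0,0,0]},
    {"hand":1.5,"travel":[0,0,0],"twist":[0,0,0]},
  ],
)

```text
time: 33.57
position: [0.588, 0.1429, 0.1432]
tool_rot: [0.973, 0.229, 0.0, 0.0]
ft_force: [-0.7, 0.2, 0.1]
grip_width: 0.0212
grip_force: 41.5
```

Seated at 0.1432. Release, rise and check.

>>> move_arm(
  commands=[
    {"hand":4,"travel":[0,0,0],"twist":[0,0,0]},
    {"hand":4,"travel":[0,0,0],"twist":[0,0,0]},
    {"hand":4,"travel":[0,0,0],"twist":[0,0,0]},
    {"hand":4,"travel":[0,0,0],"twist":[0,0,0]},
    {"hand":4,"travel":[0,0,0],"twist":[0,0,0]},
  ],
)

```text
time: 33.98
position: [0.588, 0.1429, 0.143]
tool_rot: [0.973, 0.229, 0.0, 0.0]
ft_force: [-0.3, 0.0, 0.2]
grip_width: 0.0388
grip_force: 0.0
```

>>> move_arm(
  commands=[
    {"hand":4.5,"travel":[0,0,-1],"twist":[0,0,0]},
    {"hand":4.5,"travel":[0,0,-3],"twist":[0,0,0]},
    {"hand":4.5,"travel":[0,0,-3],"twist":[0,0,0]},
    {"hand":4.5,"travel":[0,0,-3],"twist":[0,0,0]},
    {"hand":4.5,"travel":[0,0,-3],"twist":[0,0,0]},
  ],
)

```text
time: 34.4
position: [0.5877, 0.1429, 0.275]
tool_rot: [0.973, 0.229, 0.0, 0.0]
ft_force: [1.3, -0.6, 1.1]
grip_width: 0.0447
grip_force: 0.0
```

>>> move_arm(
  commands=[
    {"hand":4.5,"travel":[-3,0,0],"twist":[0,0,0]},
    {"hand":4.5,"travel":[-3,0,0],"twist":[0,0,0]},
    {"hand":4.5,"travel":[-3,0,0],"twist":[0,0,0]},
    {"hand":4.5,"travel":[0,0,0],"twist":[0,0,0]},
    {"hand":4.5,"travel":[0,0,0],"twist":[0,0,0]},
  ],
)

```text
time: 34.82
position: [0.5063, 0.1024, 0.2739]
tool_rot: [0.973, 0.229, 0.0, 0.0]
ft_force: [1.3, -0.0, 0.5]
grip_width: 0.0453
grip_force: 0.0
```

>>> move_arm(
  commands=[
    {"hand":4.5,"travel":[0,0,0],"twist":[0,0,0]},
    {"hand":4.5,"travel":[0,0,0],"twist":[0,0,0]},
    {"hand":4.5,"travel":[0,0,0],"twist":[0,0,0]},
    {"hand":4.5,"travel":[0,0,0],"twist":[0,0,0]},
  ],
)

```text
time: 35.15
position: [0.5082, 0.103, 0.2728]
tool_rot: [0.973, 0.23, 0.0, 0.0]
ft_force: [0.1, 0.4, 0.2]
grip_width: 0.0451
grip_force: 0.0
```

```bash
python3 - <<'E'
from h import *
c=cam("wrist"); rel((.5884,.1419,.3))
print("rings");edgefit(c,(.5898,.1414),.078,.052);edgefit(c,(.4783,.1156),.078,.052)
print("discs");edgefit(c,(.5884,.1419),.080,.024,.003);edgefit(c,(.4775,.1157),.080,.036,.003)
print("weight tops");edgefit(c,(.588,.1425),.126,.022,.004);edgefit(c,(.4775,.1160),.126,.032,.004)
E
```

```text
pos [0.508  0.103  0.2728] yaw_y -63.5 tilt [0.0001 0.    ] t 35.2 F [-0.  -0.4 -0.8]
  shift cm [ 8.93  0.11 -2.72] 
rings
edge circle [0.5896 0.1414] n 339 median r mm 51.5 rms mm 0.8
edge circle [0.4785 0.1156] n 310 median r mm 52.0 rms mm 0.79
discs
edge circle [0.5896 0.1441] n 123 median r mm 24.3 rms mm 0.55
edge circle [0.4785 0.1161] n 143 median r mm 36.0 rms mm 0.53
weight tops
edge circle [0.5868 0.1426] n 147 median r mm 21.6 rms mm 0.92
edge circle [0.4779 0.1171] n 123 median r mm 32.0 rms mm 0.76
```

All centres are within about 3 mm, the rings have not moved, and the gripper is clear. Hand in.

```bash
python3 -c "
from h import *
print(robot.hand_in())"
```

```text
the job is handed in; nothing more can be done
None
```

Both rings are loaded and the job was handed in at about 35 s: each holder is in its own ring with its own weight seated, all centres within about 3 mm by the last wrist-camera measurement, and the hand-in gave no verdict.

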